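# Clamp the pastry die in its holder to the ratchet's click

## Robot

A 6-joint arm with a two-finger parallel gripper is mounted at the origin on the work surface. World frame = base frame: x ahead of the robot, y to its left, z up, the work surface at z = 0. Lengths are in m, angles in rad, forces in N, time in s.
With the tool pointing down it reaches from about 0.375 to 0.9 m from the base axis. Payload 3.1 kg.
Tool frame: the origin (TCP) lies on the front face of the gripper's body, between the roots of the fingers; the fingertips stand 73 mm ahead of it and the grasp point (between the pads) lies 54 mm ahead of it (manip.finger_overhang is the distance from the TCP to the fingertips, in m); z points along the fingers, y is the direction in which the jaws open and shut (so a half turn about z gives the same grasp; the last joint's range is limited). The gripper opens to 85 mm and grips with 20 to 120 N. Pads are 22 mm wide; open, the fingers measure 114 mm over their backs; the gripper's body (76 mm by 85 mm) begins 54 mm behind the grasp point. The pads swing forward as they close: fully open they stand 13 mm farther back than shut.
Start: joints at [1.089, 0.527, 1.433, -0, 1.181, -0.178], TCP at [0.187, 0.596, 0.304] pointing down, gripper open.
Joint ranges: [-3.08, 3.08], [-0.75, 2.2], [0.22, 2.44], [-1.43, 4.57], [0, 2.65], [-2.85, 2.85]. Speed limits (rad/s): [2.79, 2.79, 3.14, 3.14, 3.14, 3.14].

## Interface

Orientations are given as a unit quaternion [x, y, z, w].
In Python, from station import manip gives the robot as it stands.
- The arm moves only by the tool apply_moves, never from a script. Its argument "increments" is a list that holds one entry, the list of rows, each a list of 4 numbers: the shift along the tool's x, y, z in m, then the turn about the tool's z in degrees. In form: [[[dx, dy, dz, spin], ...]]. A call has 1 to 5 rows; each row shifts and turns the pose as measured when the row begins, along the tool's axes as they then stand; what a row does not reach is not made up. A row lasts 1/10 s, in which the tool goes at most 50 mm and 8.59 degrees, less where a joint would pass 70% of its speed; a pose out of reach is approached as far as the arm can. A call with a gripper value outside its range is refused whole. "fingers" is the opening, from 0 (shut) to 1 (fully open), set as the call begins (left out, the last holds). The fingers move at their own pace and stop on an object; "newtons" is the grip in N (left out, the last holds). Time passes only in rows, so rows that do not move let the fingers close. It gives the time, the measured TCP pose, the force and the opening at its end, in the units of the state.
- manip.sense(): the state, without advancing time (a new reading comes with each control period).
- manip.snapshot(name): name is "side" or "top" or "wrist"; returns (picture, depth): 420x560x3 uint8, red, green, blue; 420x560 float32, m along the optical axis (not along the pixel's ray), 0 where there is no reading.
- manip.camera_model(name): a dict with "mtx" (3x3 intrinsics, pixels), "R" (3x3) and "t" (3): a world point X has camera coordinates R X + t; the wrist camera has in their place "mount" (4x4, takes a point from camera to tool coordinates, whose origin is the TCP and whose axes are the flange's). Camera axes: x right, y down, z forward; pixel columns grow to the right and rows downward; lengths in m; the calibration is good to about 2 mm. A picture is of the moment at which its call begins: read the wrist's pose just before it. camera_model takes no time and is no camera call.
- manip.sign_off(): hands the job in, once; it reports no verdict.
The state is a dict: "t": time; "q": joint angles; "qd": joint speeds; "tau": joint torques, N m; "tcp_pos": TCP position; "tool_rot": TCP orientation; "force": force on the tool from outside, world axes, zero at the start; "ft_torque": the same for the moment, N m; "finger_gap": opening from 0.0 (shut) to 1.0 (fully open).
Only numpy, scipy, OpenCV 4.12 (cv2) and the standard library are available. Lean on these libraries where they do the work, as an engineer would, in place of code of your own. Each camera call takes 0.05 s, during which the arm holds its last target.

## Task

Set the loose pastry die flat in the channel of the bench die holder, then turn the black ratchet knob clockwise until the jaw has pushed the die against the end stop and the knob slips. Give it two or three clicks of slip (the knob turns on by a quarter to a third of a right angle while the steel collar under it stands still), no more than four, then let go. Do not ram or press the die hard into the holder, do not crush the knob between the fingers or lean on it, and leave the cutter, the shaker and the scraper where they are.

Things in the scene. Friction and masses are not known exactly. Their poses are not given: they have to be found in the camera images.
- holder: Die holder, screwed to the bench: grey base plate 110 mm (x) by 220 mm (y from -125 to +95), 14 mm thick. Origin on the bench surface, on the channel's centre line; z up. An open-topped channel runs along y at x = 0; an end stop closes it at +y; a blue gear housing with the knob stands at the -y end (y = -110 to -35, top at z = 48 mm).
- channel (a point): Centre of the channel floor, where the die goes: (0, 33, 14) mm in the holder's frame, same axes. Two aluminium rails, inner faces 52 mm apart (x = -26, +26), tops 18 mm above the floor, inner top edges bevelled 4 mm. Stop face 37 mm to +y of this point; the jaw's face starts 30 to 40 mm to -y of it, so a 60 mm die has 7 to 17 mm of play.
- jaw_exit (a point): Middle of the housing's +y face at channel floor level, (0, -35, 14) mm in the holder's frame. The brass jaw, 44 mm wide, z = 15 to 38 mm, comes out here along +y. Turning the knob clockwise drives it 6 mm per radian towards the stop; it pushes the die before it along the channel.
- stop (a point): Point on the aluminium end stop's face, on the channel's centre line at floor level: (0, 70, 14) mm in the holder's frame, same axes as the holder. The stop's top is at z = 44 mm.
- die: Loose pastry die, about 0.3 kg: aluminium block 50 mm (x) by 60 mm (y) by 30 mm high, with a white plastic grip bar on top, 20 mm (x) by 36 mm (y), z = 30 to 56 mm. Origin at the centre of the underside; z up. In the holder its 60 mm length lies along the channel, either way round (it is the same both ways). Take it by the bar, fingers closing along x.
- knob_top (a point): Centre of the top of the black fluted ratchet knob, at (0, -75, 91) mm in the holder's frame; its axes turn with the knob. The knob is round, 46 mm across, 36 mm tall, axis vertical, white pointer on top. Grip its sides from above at any yaw, with 20 to 35 N. Clockwise from above tightens: 0.28 N m turns it freely, it slips after 1.3 to 3.1 rad.
- collar_top (a point): Centre of the steel collar right under the knob, 66 mm across, top at z = 53 mm (2 mm under the knob), with a red mark; turns with the screw that drives the jaw. When the jaw is blocked the knob slips on the collar at a steady 0.45 N m, without bumps. Knob and collar stay where they are left; turning it back loosens the clamp.
- ratchet (a joint): How far the knob has slipped clockwise on its collar, in rad: 0 at the start, stays 0 while knob, collar and jaw turn together, grows while the knob slips; one click is 0.2 rad.
- cutter: Bystander: steel ring cutter, 68 mm diameter, 40 mm high, origin at the centre of its underside.
- shaker: Bystander: aluminium flour shaker can, 60 mm diameter, 95 mm high, origin at the centre of its underside.
- scraper: Bystander: dough scraper lying flat, steel blade 75 by 140 mm with a wooden grip along one long edge, 24 mm high; origin under its blade's centre.
Things that resemble listed ones, but are neither listed nor needed, are in the scene too. Leave any green look-alike of the die alone.

How it is judged:
By the outcome, as a careful person would: the job done as asked, in the order asked, and still so for the second after the job is handed in, with the robot touching nothing.
It also fails if it takes over 72 s, if anything falls off the work surface, if the arm or the gripper's body presses on something with over 40 N, if the wrist force passes 120 N, or if a joint passes its speed limit or range.

## Working session

There is one attempt and no reset: what is moved stays moved. The work goes in short steps, Python scripts to look and compute and a tool call to move; the robot and the scene stay as the last step left them, time stands still between calls to the robot, and variables do not carry over. Pictures are saved under pics/ and viewed, and the job is handed in when it is done.

Besides the shell and the picture viewer there is one more tool, called after "Emit:" in YAML: its name, and indented under it one key for each argument. apply_moves: Moves the arm, as the interface text tells. Its arguments: {"type":"object","properties":{"increments":{"type":"array","items":{"type":"array","items":{"type":"array","items":{"type":"number"}}}},"fingers":{"type":"number"},"newtons":{"type":"number"}},"required":["increments"]}

```bash
ls; mkdir -p pics
cat > h.py <<'E'
import numpy as np, cv2
from station import manip
def snap(n,f):
    s=manip.sense(); im,d=manip.snapshot(n); m=manip.camera_model(n)
    cv2.imwrite(f'pics/{f}.png',cv2.cvtColor(im,cv2.COLOR_RGB2BGR)); np.savez(f'pics/{f}.npz',im=im,d=d,pos=s['tcp_pos'],rot=s['tool_rot'],**{k:np.array(v) for k,v in m.items()})
    return im,d
E
python3 - <<'E'
from h import *
for n in ['top','side']: snap(n,n+'0')
s=manip.sense()
print(s); print(manip.camera_model('top')); print(manip.camera_model('side')); print(manip.camera_model('wrist'))
E
```

```text
pics
{'t': 0.1, 'q': array([ 1.08849083e+00,  5.28357409e-01,  1.43379593e+00, -5.85269355e-07,
        1.18138712e+00, -1.78515057e-01]), 'qd': array([-0.00115462, -0.00274342, -0.0015656 , -0.00093481, -0.0011257 ,
       -0.00067473]), 'tau': array([-5.64906168e-04, -4.43307602e+01, -1.78586751e+01, -2.55780269e-04,
        3.89939407e-03,  9.83771145e-06]), 'tcp_pos': array([0.18670223, 0.59592701, 0.30303411]), 'tool_rot': array([ 1.51311622e-01,  9.88485632e-01, -9.21313013e-04, -3.15708927e-04]), 'force': array([0.13379016, 0.057369  , 0.26685947]), 'ft_torque': array([-0.01243557, -0.01989297, -0.02696863]), 'finger_gap': 1.0031563834890416}
{'mtx': array([[429.31422602,   0.        , 279.60738235],
       [  0.        , 429.31422602, 210.07159188],
       [  0.        ,   0.        ,   1.        ]]), 'R': array([[ 0.02957163, -0.99950532, -0.01070662],
       [-0.99313732, -0.02816729, -0.11351155],
       [ 0.11315382,  0.01398987, -0.99347899]]), 't': array([0.0320491 , 0.59627771, 1.06454278])}
{'mtx': array([[423.30825597,   0.        , 288.76981907],
       [  0.        , 423.30825597, 200.90834778],
       [  0.        ,   0.        ,   1.        ]]), 'R': array([[ 0.91796684, -0.39658402,  0.00761543],
       [-0.21902172, -0.52278614, -0.82384716],
       [ 0.33070585,  0.75459643, -0.56676085]]), 't': array([-0.53554287,  0.18906691,  1.02271302])}
{'mtx': array([[349.7735998 ,   0.        , 278.97486636],
       [  0.        , 349.7735998 , 209.78186539],
       [  0.        ,   0.        ,   1.        ]]), 'mount': array([[-4.24159084e-04, -9.60020737e-01, -2.79928570e-01,
         7.13398272e-02],
       [ 9.99999907e-01, -4.29176849e-04, -4.33695270e-05,
         5.02425545e-04],
       [-7.85032162e-05, -2.79928562e-01,  9.60020830e-01,
        -7.11368678e-02],
       [ 0.00000000e+00,  0.00000000e+00,  0.00000000e+00,
         1.00000000e+00]])}
```

View pics/top0.png

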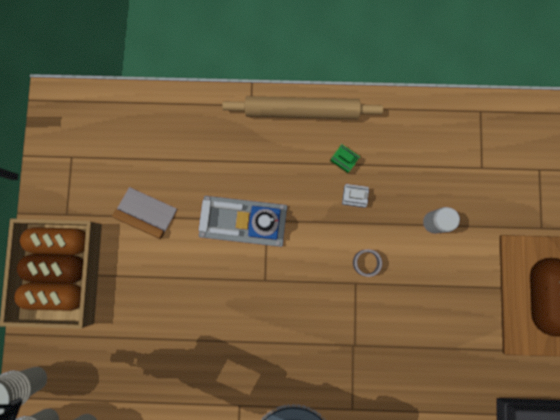

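View pics/side0.png

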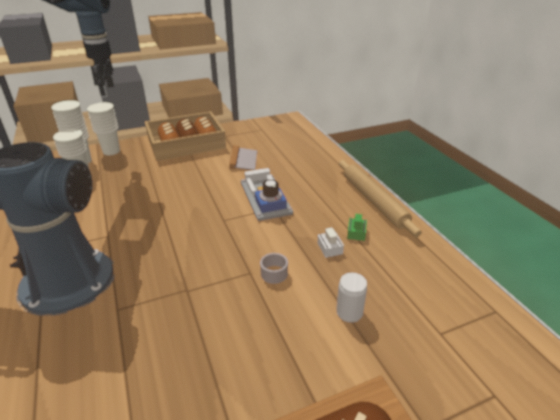

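Top view: holder around (243,222), with its stop at left (206,217) and the knob at (264,222). There are two die candidates: an aluminium block with a white bar at (356,195), and a green look-alike at (345,158). The aluminium/white one fits the description. I'll confirm it in an enlarged crop.

Run:
```python
import cv2,numpy as np
im=cv2.imread('pics/top0.png')
a=cv2.resize(im[180:260,190:300],None,fx=6,fy=6,interpolation=cv2.INTER_CUBIC)
b=cv2.resize(im[140:220,320:390],None,fx=6,fy=6,interpolation=cv2.INTER_CUBIC)
cv2.imwrite('pics/c0a.png',a); cv2.imwrite('pics/c0b.png',b)
```

```text
(no output)
```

View pics/c0a.png

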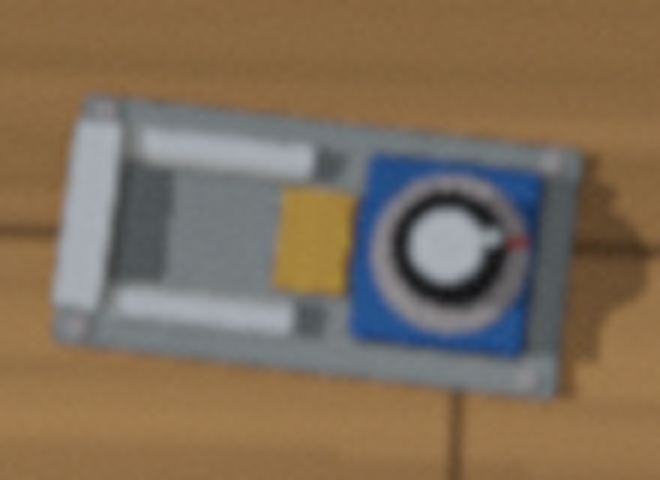

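View pics/c0b.png

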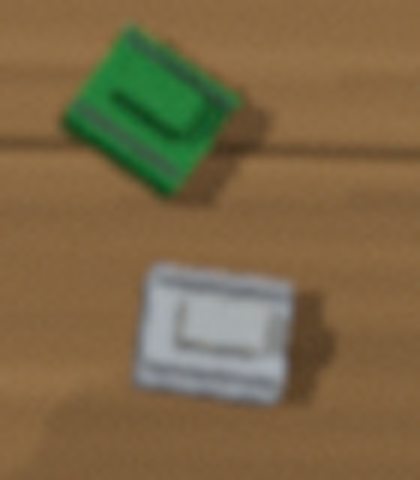

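Confirmed: the lower block at top (356,195) is aluminium with a white bar. The upper one is entirely green, so I'll leave it alone. Coarse measurement next.

```bash
cat >> h.py <<'E'
from scipy.spatial.transform import Rotation as Ro
def load(f): return np.load(f'pics/{f}.npz')
def cam(D):
    if 'mount' in D:
        T=np.eye(4);T[:3,:3]=Ro.from_quat(D['rot']).as_matrix();T[:3,3]=D['pos'];M=T@D['mount'];return M[:3,:3],M[:3,3]
    return D['R'].T, -D['R'].T@D['t']
def ray(D,uv,z):
    A,c=cam(D); uv=np.atleast_2d(np.array(uv,float))
    d=np.c_[uv,np.ones(len(uv))]@np.linalg.inv(D['mtx']).T@A.T
    return c+d*((z-c[2])/d[:,2])[:,None]
def proj(D,X):
    A,c=cam(D); p=(np.atleast_2d(X)-c)@A@D['mtx'].T; return p[:,:2]/p[:,2:]
E
python3 - <<'E'
from h import *
D=load('top0')
c=lambda p:(190+p[0]/6,180+p[1]/6)
e=lambda p:(320+p[0]/6,140+p[1]/6)
print('base corners',ray(D,[c(p) for p in [(85,97),(580,152),(553,397),(53,340)]],.014).round(4))
print('knob',ray(D,[c((446,246))],.091))
print('die bar',ray(D,[e(p) for p in [(182,297),(277,305),(268,355),(178,345)]],.056).round(4))
print('die blk',ray(D,[e(p) for p in [(152,265),(292,285),(280,402),(138,385)]],.03).round(4))
print(ray(D,[(368,263),(445,220)],.04))
s=manip.sense();print(Ro.from_quat(s['tool_rot']).as_matrix().round(3))
E
```

```text
base corners [[0.6285 0.2483 0.014 ]
 [0.6104 0.0315 0.014 ]
 [0.5038 0.0402 0.014 ]
 [0.5221 0.2569 0.014 ]]
knob [[0.56097009 0.08466355 0.091     ]]
die bar [[ 0.6498 -0.1274  0.056 ]
 [ 0.6475 -0.1672  0.056 ]
 [ 0.6262 -0.1636  0.056 ]
 [ 0.6294 -0.126   0.056 ]]
die blk [[ 0.6677 -0.1183  0.03  ]
 [ 0.6606 -0.1785  0.03  ]
 [ 0.6098 -0.1737  0.03  ]
 [ 0.6154 -0.113   0.03  ]]
[[ 0.46734283 -0.17602654  0.04      ]
 [ 0.58103237 -0.36952084  0.04      ]]
[[-0.954  0.299 -0.001]
 [ 0.299  0.954 -0.002]
 [ 0.    -0.002 -1.   ]]
```

```bash
cat >> h.py <<'E'
def plan(pos,ang,step=.048,spinmax=8.5,nrow=5):
    """tool y angle ang (deg, world). prints rows."""
    s=manip.sense(); p=np.array(s['tcp_pos']); M=Ro.from_quat(s['tool_rot']).as_matrix()
    print('t',round(s['t'],2),'tcp',p.round(4),'yang',np.degrees(np.arctan2(M[1,1],M[0,1])).round(2),'tilt',M[:,2].round(4),'F',np.round(s['force'],1),'T',np.round(s['ft_torque'],2),'gap',round(s['finger_gap'],3),'q6',round(s['q'][5],3),'q1',round(s['q'][0],3))
    if pos is None: return
    pos=np.array(pos); k=0; calls=[];rows=[]
    while k<60:
        d=pos-p; a=np.degrees(np.arctan2(M[1,1],M[0,1])); sp=-((ang-a+180)%360-180)
        L=np.linalg.norm(d)
        if L<3e-4 and abs(sp)<.1: break
        n=max(np.ceil(L/step),np.ceil(abs(sp)/spinmax),1)
        dl=M.T@d; 
        r=np.r_[(dl*min(1,step/max(L,1e-9))).round(4),np.clip(sp,-spinmax,spinmax).round(2)]
        rows.append(r.tolist()); p=p+M@r[:3]; M=M@Ro.from_euler('z',r[3],degrees=True).as_matrix(); k+=1
    print(len(rows),'rows'); 
    for r in rows: print(r)
E
python3 - <<'E'
from h import *
plan([.575,.172,.30],-4.8)
E
```

```text
t 0.1 tcp [0.1867 0.5959 0.303 ] yang 72.59 tilt [-9.0e-04 -1.7e-03 -1.0e+00] F [0.1 0.1 0.3] T [-0.01 -0.02 -0.03] gap 1.003 q6 -0.179 q1 1.088
12 rows
[-0.0415, -0.0241, 0.0003, 8.5]
[-0.0446, -0.0177, 0.0003, 8.5]
[-0.0468, -0.0109, 0.0003, 8.5]
[-0.0478, -0.0038, 0.0003, 8.5]
[-0.0479, 0.0033, 0.0003, 8.5]
[-0.0469, 0.0103, 0.0003, 8.5]
[-0.0448, 0.0171, 0.0003, 8.5]
[-0.0418, 0.0236, 0.0003, 8.5]
[-0.0379, 0.0295, 0.0003, 8.5]
[-0.0331, 0.0347, 0.0002, 0.89]
[-0.0326, 0.0353, 0.0003, 0.0]
[-0.0318, 0.0344, 0.0002, 0.0]
```

Emit:
apply_moves:
  increments:
    - [[-0.0415, -0.024, 0, 8.5], [-0.0445, -0.0175, 0, 8.5], [-0.047, -0.011, 0, 8.5], [-0.048, -0.004, 0, 8.5], [-0.048, 0.0035, 0, 8.5]]

```text
t: 0.6
tcp_pos: [0.3476, 0.4168, 0.3004]
tool_rot: [0.503, 0.864, -0.001, -0.001]
force: [0.5, 0.3, -1.0]
finger_gap: 0.997
```

Emit:
apply_moves:
  increments:
    - [[-0.047, 0.0105, 0, 8.5], [-0.045, 0.017, 0, 8.5], [-0.042, 0.0235, 0, 8.5], [-0.038, 0.0295, 0, 8.5], [-0.033, 0.0345, 0, 0.9]]

```text
t: 1.1
tcp_pos: [0.5118, 0.2288, 0.2985]
tool_rot: [0.742, 0.67, -0.003, -0.001]
force: [0.6, 1.0, 0.5]
finger_gap: 1.002
```

Run:
```python
from h import *
plan([.575,.172,.30],-4.8)
```

```text
t 1.1 tcp [0.5118 0.2288 0.2985] yang -5.89 tilt [-0.0062 -0.0018 -1.    ] F [0.6 1.  0.5] T [ 0.    0.01 -0.04] gap 1.002 q6 0.324 q1 0.221
2 rows
[-0.0283, 0.0388, -0.001, -1.09]
[-0.0223, 0.0295, -0.0008, 0.0]
```

Emit:
apply_moves:
  increments:
    - [[-0.0285, 0.039, -0.001, -1], [-0.022, 0.0295, -0.001, 0], [0, 0, 0, 0]]

```text
t: 1.4
tcp_pos: [0.581, 0.1638, 0.299]
tool_rot: [0.739, 0.674, -0.003, -0.0]
force: [0.2, 0.1, -0.3]
finger_gap: 1.001
```

Run:
```python
from h import *
plan(None,0)
snap('wrist','w1')
```

```text
t 1.4 tcp [0.581  0.1638 0.299 ] yang -5.31 tilt [-0.0049 -0.0033 -1.    ] F [ 0.2  0.1 -0.3] T [-0.01 -0.03  0.02] gap 1.001 q6 0.185 q1 0.091
```

View pics/w1.png

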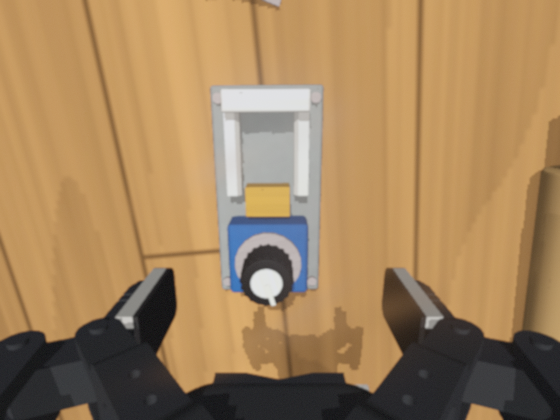

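The whole holder is visible in this wrist view: plate corners near (212,87), (322,87), (318,290) and (222,290), jaw face at row ~183, and stop face at row ~111. I'll enlarge it to refine these.

Run:
```python
import cv2
im=cv2.imread('pics/w1.png')
cv2.imwrite('pics/w1c.png',cv2.resize(im[80:230,195:345],None,fx=4,fy=4,interpolation=cv2.INTER_CUBIC))
cv2.imwrite('pics/w1d.png',cv2.resize(im[190:310,195:345],None,fx=4,fy=4,interpolation=cv2.INTER_CUBIC))
```

```text
(no output)
```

View pics/w1c.png

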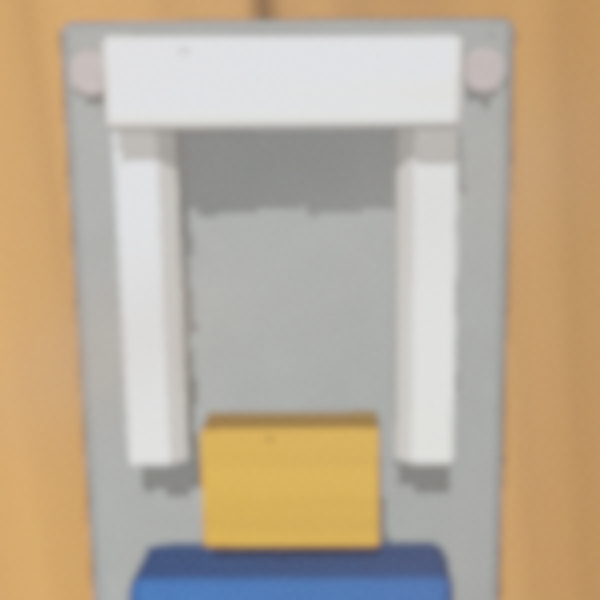

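View pics/w1d.png

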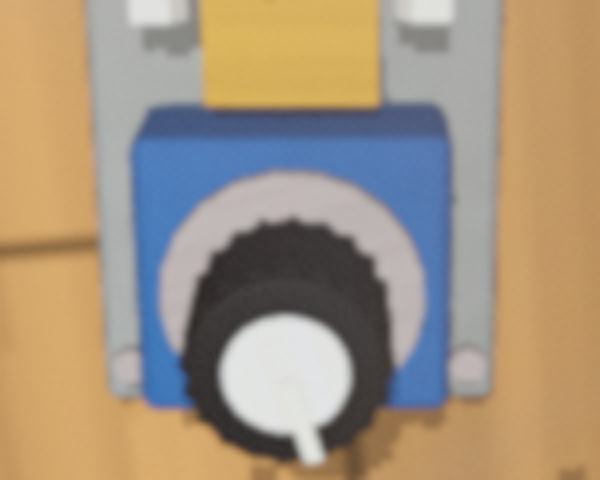

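Run:
```python
from h import *
D=load('w1')
c=lambda p:(195+(p[0]-.0)/4,80+p[1]/4)
d=lambda p:(195+p[0]/4,190+p[1]/4)
C=ray(D,[c((62,20)),c((512,20)),d((492,395)),d((108,395))],.014)[:,:2]
print(C.round(4))
# model corners: left in image is ... -x? image right = tool y = world +x
mod=np.array([[-55,95],[55,95],[55,-125],[-55,-125]])/1000
T,_=cv2.estimateAffinePartial2D(mod.astype(np.float32),C.astype(np.float32))
s=np.hypot(T[0,0],T[1,0]); yaw=np.arctan2(T[1,0],T[0,0])
print('scale',s,'yaw',np.degrees(yaw),'org',T[:,2])
R=np.array([[np.cos(yaw),-np.sin(yaw)],[np.sin(yaw),np.cos(yaw)]])
o=C.mean(0)-R@mod.mean(0)
f=lambda q,z:((ray(D,q,z)[:,:2]-o)@R*1000).round(1)
print('org',o)
print('knob',f([d((286,375))],.091),'exp 0,-75')
print('jaw front',f([c((203,428)),c((378,428))],.038))
print('stop',f([c((104,125)),c((460,125))],.044))
print('rail top inner',f([c((400,165)),c((170,165)),c((405,462)),c((172,462))],.032))
print('rail top outer',f([c((112,165)),c((460,165)),c((453,462)),c((128,462))],.032))
print('chan',o+R@[0,.033],'knobw',o+R@[0,-.075])
```

```text
[[0.5226 0.2613]
 [0.6301 0.2512]
 [0.6119 0.0336]
 [0.5031 0.0434]]
scale 0.9923191982262416 yaw -5.002173871632269 org [0.56821505 0.16220163]
org [0.5682251 0.1623164]
knob [[ -0.  -76.3]] exp 0,-75
jaw front [[-21.1  -0.4]
 [ 21.4  -0.6]]
stop [[-40.4  70.7]
 [ 39.5  70.2]]
rail top inner [[ 26.6  61.1]
 [-27.3  61.4]
 [ 28.3 -10.6]
 [-29.7 -10.3]]
rail top outer [[-41.   61.5]
 [ 40.6  61. ]
 [ 40.3 -10.7]
 [-40.6 -10.3]]
chan [0.57110249 0.19519072] knobw [0.56168559 0.08760205]
```

Holder found: origin about (0.568, 0.161), yaw -5°. The jaw face is at y=-0.5 and the stop at 70, so there is about 10.5 mm of play. On to the die.

Run:
```python
from h import *
plan([.638,-.12,.26],-6)
```

```text
t 1.45 tcp [0.579  0.1652 0.2987] yang -5.25 tilt [-0.008  -0.0026 -1.    ] F [-1.3  0.3  1.1] T [ 0.08 -0.   -0.05] gap 1.002 q6 0.186 q1 0.093
7 rows
[-0.0455, 0.0139, 0.0064, 0.75]
[-0.0453, 0.0145, 0.0064, 0.0]
[-0.0453, 0.0145, 0.0063, 0.0]
[-0.0453, 0.0145, 0.0063, 0.0]
[-0.0453, 0.0145, 0.0064, 0.0]
[-0.0453, 0.0145, 0.0063, 0.0]
[-0.0055, 0.0018, 0.0008, 0.0]
```

Emit:
apply_moves:
  increments:
    - [[-0.0455, 0.014, 0.006, 0.7], [-0.0455, 0.0145, 0.006, 0], [-0.0455, 0.0145, 0.006, 0], [-0.0455, 0.0145, 0.006, 0], [-0.0455, 0.0145, 0.006, 0]]

```text
t: 1.95
tcp_pos: [0.6236, -0.0607, 0.2662]
tool_rot: [0.737, 0.676, -0.004, -0.007]
force: [1.3, -0.9, 0.6]
finger_gap: 0.998
```

Emit:
apply_moves:
  increments:
    - [[-0.0455, 0.0145, 0.006, 0], [-0.0055, 0.002, 0.001, 0], [0, 0, 0, 0]]

```text
t: 2.25
tcp_pos: [0.6341, -0.1162, 0.2563]
tool_rot: [0.738, 0.674, -0.005, -0.009]
force: [-0.6, 1.0, 0.8]
finger_gap: 1.001
```

Run:
```python
from h import *
plan(None,0)
im,d=snap('wrist','w2')
plan(None,0)
```

```text
t 2.25 tcp [ 0.6341 -0.1162  0.2563] yang -5.16 tilt [-0.0198  0.0056 -0.9998] F [-0.6  1.   0.8] T [ 0.07 -0.03 -0.  ] gap 1.001 q6 -0.263 q1 -0.354
t 2.3 tcp [ 0.634  -0.1158  0.2564] yang -5.11 tilt [-0.0197  0.0051 -0.9998] F [0.4 0.3 0.2] T [-0.03  0.01 -0.05] gap 1.001 q6 -0.263 q1 -0.353
```

View pics/w2.png

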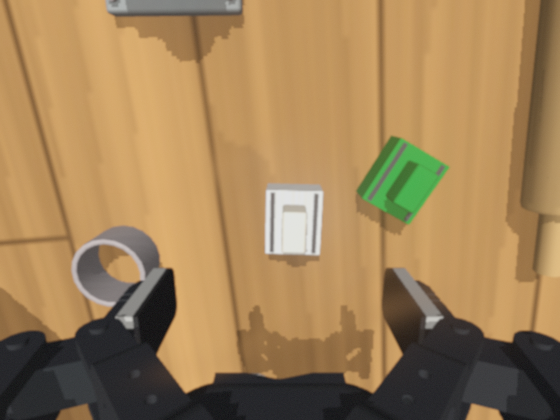

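The die is at (294,220) with its white bar at (294,230). The green look-alike is at (403,180), the cutter at (117,263), and the holder edge is at the top. I'll measure the die from an enlarged crop.

Run:
```python
import cv2
im=cv2.imread('pics/w2.png')
cv2.imwrite('pics/w2c.png',cv2.resize(im[175:275,245:345],None,fx=6,fy=6,interpolation=cv2.INTER_CUBIC))
```

```text
(no output)
```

View pics/w2c.png

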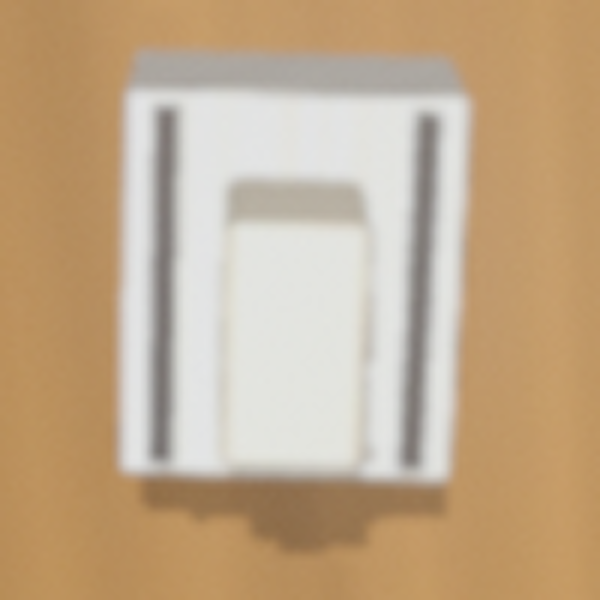

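Run:
```python
from h import *
D=load('w2')
c=lambda p:(245+p[0]/6,175+p[1]/6)
for q,z,L in [([(127,88),(471,95),(449,480),(119,470)],.03,'blk'),([(231,222),(366,224),(359,468),(228,465)],.056,'bar')]:
    C=ray(D,[c(p) for p in q],z)[:,:2]
    v=(C[0]+C[1]-C[2]-C[3])/2; w=(C[1]+C[2]-C[0]-C[3])/2
    print(L,C.mean(0).round(4),'len',np.linalg.norm(v).round(4),np.linalg.norm(w).round(4),'yaw',-np.degrees(np.arctan2(v[0],v[1])).round(2),np.degrees(np.arctan2(w[1],w[0])).round(2))
```

```text
blk [ 0.6399 -0.1434] len 0.0602 0.0502 yaw -6.65 -6.34
bar [ 0.6401 -0.1433] len 0.0354 0.0182 yaw -5.6 -5.91
```

```bash
cat >> h.py <<'E'
def plang(g,ang,**k):
    s=manip.sense(); z=Ro.from_quat(s['tool_rot']).as_matrix()[:,2]
    print('grasp now',(s['tcp_pos']+.054*z).round(4)); plan(np.array(g)-.054*z,ang,**k)
E
python3 - <<'E'
from h import *
print(manip.finger_overhang)
plang([.6395,-.144,.125],-6.3,step=.03)
E
```

```text
0.0726
grasp now [ 0.633  -0.1155  0.2024]
t 2.3 tcp [ 0.634  -0.1158  0.2564] yang -5.11 tilt [-0.0197  0.0051 -0.9998] F [0.4 0.3 0.2] T [-0.03  0.01 -0.05] gap 1.001 q6 -0.263 q1 -0.353
3 rows
[-0.0102, 0.0038, 0.028, 1.19]
[-0.0101, 0.0041, 0.028, -0.0]
[-0.0076, 0.0031, 0.0211, -0.0]
```

Emit:
apply_moves:
  increments:
    - [[-0.01, 0.004, 0.028, 1.2], [-0.01, 0.004, 0.028, 0], [-0.0075, 0.003, 0.021, 0], [0, 0, 0, 0]]
  fingers: 0.5
  newtons: 30

```text
t: 2.7
tcp_pos: [0.6401, -0.1337, 0.1796]
tool_rot: [0.742, 0.671, -0.005, -0.009]
force: [0.2, 0.6, -0.7]
finger_gap: 0.498
```

Run:
```python
from h import *
print(manip.finger_overhang)
plang([.6395,-.144,.053],-6.3,step=.02)
```

```text
0.0726
grasp now [ 0.6391 -0.1333  0.1256]
t 2.7 tcp [ 0.6401 -0.1337  0.1796] yang -5.75 tilt [-0.0191  0.0074 -0.9998] F [ 0.2  0.6 -0.7] T [ 0.04 -0.    0.01] gap 0.498 q6 -0.276 q1 -0.376
4 rows
[-0.003, 0.0008, 0.0198, 0.55]
[-0.003, 0.0008, 0.0198, -0.0]
[-0.003, 0.0008, 0.0198, -0.0]
[-0.002, 0.0006, 0.0131, -0.0]
```

Emit:
apply_moves:
  increments:
    - [[-0.009, 0.002, 0.01, 0.6], [-0.002, 0.001, 0.015, 0], [0, 0, 0.01, 0], [0, 0, 0, 0]]

```text
t: 3.1
tcp_pos: [0.642, -0.1404, 0.145]
tool_rot: [0.744, 0.669, -0.004, -0.008]
force: [0.2, -0.0, -0.1]
finger_gap: 0.5
```

Run:
```python
from h import *
plang([.6395,-.144,.053],-6.3,step=.02)
snap('wrist','w3')
```

```text
grasp now [ 0.6412 -0.14    0.0911]
t 3.1 tcp [ 0.642  -0.1404  0.145 ] yang -6.09 tilt [-0.0166  0.0073 -0.9998] F [ 0.2 -0.  -0.1] T [0.01 0.   0.01] gap 0.5 q6 -0.279 q1 -0.385
2 rows
[-0.0023, -0.0003, 0.0199, 0.21]
[-0.0021, -0.0003, 0.0181, 0.0]
```

View pics/w3.png

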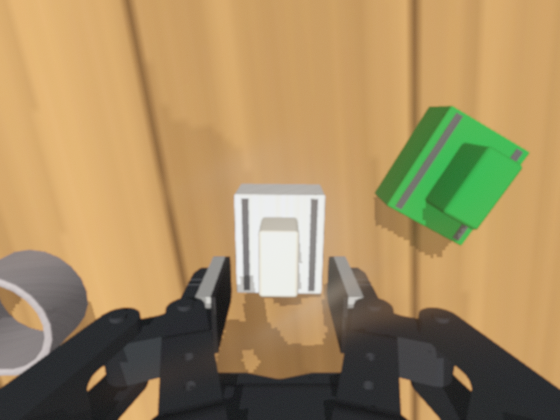

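The bar (279,257) is centred between the pads (230 and 328), so I can descend.

Emit:
apply_moves:
  increments:
    - [[-0.003, 0, 0.016, 0.2], [-0.002, 0, 0.014, 0], [-0.001, 0, 0.008, 0], [0, 0, 0, 0]]

```text
t: 3.55
tcp_pos: [0.6416, -0.147, 0.1054]
tool_rot: [0.745, 0.667, -0.003, -0.007]
force: [0.3, -0.2, 0.8]
finger_gap: 0.499
```

Run:
```python
from h import *
plang([.6395,-.144,.053],-6.3,step=.02)
```

```text
grasp now [ 0.6409 -0.1466  0.0514]
t 3.55 tcp [ 0.6416 -0.147   0.1054] yang -6.31 tilt [-0.0138  0.0062 -0.9999] F [ 0.3 -0.2  0.8] T [-0.07 -0.01 -0.06] gap 0.499 q6 -0.285 q1 -0.395
1 rows
[0.0025, -0.0017, -0.0015, -0.01]
```

Emit:
apply_moves:
  increments:
    - [[0.0025, -0.0015, -0.002, 0], [0, 0, 0, 0]]

```text
t: 3.75
tcp_pos: [0.6401, -0.1443, 0.1069]
tool_rot: [0.745, 0.667, -0.003, -0.007]
force: [0.2, -0.1, 0.4]
finger_gap: 0.502
```

Emit:
apply_moves:
  increments:
    - [[0, 0, 0, 0], [0, 0, 0, 0], [0, 0, 0, 0], [0, 0, 0, 0]]
  fingers: 0
  newtons: 40

```text
t: 4.15
tcp_pos: [0.6405, -0.1441, 0.108]
tool_rot: [0.745, 0.667, -0.003, -0.007]
force: [-0.1, 0.6, -1.9]
finger_gap: 0.227
```

Run:
```python
from h import *
plang([.6395,-.144,.053],-6.3,step=.02)
```

```text
grasp now [ 0.6398 -0.1438  0.054 ]
t 4.15 tcp [ 0.6405 -0.1441  0.108 ] yang -6.32 tilt [-0.0131  0.006  -0.9999] F [-0.1  0.6 -1.9] T [-0.06 -0.03  0.05] gap 0.227 q6 -0.282 q1 -0.391
1 rows
[-0.0002, -0.0003, 0.001, -0.02]
```

Gripped (gap 0.227, about 19 mm). Lifting.

Emit:
apply_moves:
  increments:
    - [[0, 0, -0.015, 0], [0, 0, -0.03, 0], [0, 0, -0.04, 0], [0, 0, -0.04, 0], [0, 0, -0.02, 0]]

```text
t: 4.65
tcp_pos: [0.6394, -0.1438, 0.2544]
tool_rot: [0.745, 0.667, -0.006, -0.013]
force: [1.9, -0.1, -3.9]
finger_gap: 0.221
```

Run:
```python
from h import *
plang([.571,.1965,.20],-5,step=.035)
snap('wrist','w4')
```

```text
grasp now [ 0.6379 -0.1432  0.2004]
t 4.65 tcp [ 0.6394 -0.1438  0.2544] yang -6.32 tilt [-0.0268  0.0117 -0.9996] F [ 1.9 -0.1 -3.9] T [-0.04 -0.08 -0.05] gap 0.221 q6 -0.281 q1 -0.392
10 rows
[0.0334, -0.0105, 0.0006, -1.32]
[0.0336, -0.0097, 0.0006, 0.0]
[0.0336, -0.0097, 0.0006, 0.0]
[0.0336, -0.0097, 0.0006, 0.0]
[0.0336, -0.0097, 0.0006, 0.0]
[0.0336, -0.0097, 0.0007, 0.0]
[0.0336, -0.0098, 0.0006, 0.0]
[0.0336, -0.0097, 0.0007, 0.0]
[0.0336, -0.0098, 0.0006, 0.0]
[0.0301, -0.0087, 0.0006, 0.0]
```

View pics/w4.png

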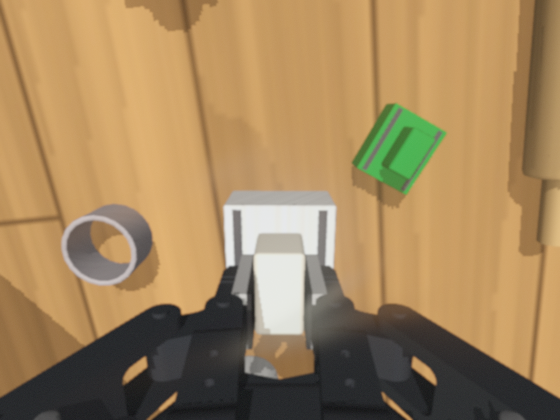

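The die is held square between the fingers, and the cutter and green block are untouched. Carrying it to above the channel.

Emit:
apply_moves:
  increments:
    - [[0.0335, -0.01, 0.001, -1.3], [0.0335, -0.01, 0.001, 0], [0.0335, -0.01, 0.001, 0], [0.0335, -0.01, 0.001, 0], [0.0335, -0.01, 0.001, 0]]

```text
t: 5.2
tcp_pos: [0.6059, 0.0263, 0.2566]
tool_rot: [0.74, 0.672, -0.004, -0.007]
force: [0.8, 0.0, -3.4]
finger_gap: 0.225
```

Run:
```python
from h import *
plang([.571,.1965,.20],-5,step=.035)
```

```text
grasp now [0.605  0.0266 0.2026]
t 5.2 tcp [0.6059 0.0263 0.2566] yang -5.5 tilt [-0.0157  0.0056 -0.9999] F [ 0.8  0.  -3.4] T [ 0.01 -0.02  0.  ] gap 0.225 q6 -0.048 q1 -0.142
5 rows
[0.0335, -0.0101, 0.0008, -0.5]
[0.0336, -0.0098, 0.0008, -0.0]
[0.0336, -0.0098, 0.0008, -0.0]
[0.0336, -0.0099, 0.0009, -0.0]
[0.0319, -0.0094, 0.0008, -0.0]
```

Emit:
apply_moves:
  increments:
    - [[0.0335, -0.01, 0.001, -0.5], [0.0335, -0.01, 0.001, 0], [0.0335, -0.01, 0.001, 0], [0.0335, -0.01, 0.001, 0], [0.0305, -0.009, 0.001, 0]]

```text
t: 5.7
tcp_pos: [0.566, 0.2014, 0.251]
tool_rot: [0.737, 0.675, -0.006, -0.01]
force: [1.0, -0.6, -3.4]
finger_gap: 0.22
```

Emit:
apply_moves:
  increments:
    - [[0, 0, 0.03, 0], [0, 0, 0.02, 0], [0, 0, 0.01, 0], [0, 0, 0, 0]]

```text
t: 6.1
tcp_pos: [0.5611, 0.2078, 0.1891]
tool_rot: [0.735, 0.678, -0.007, -0.011]
force: [0.7, 0.1, -3.2]
finger_gap: 0.224
```

Run:
```python
from h import *
plang([.571,.1965,.125],-5,step=.035)
snap('wrist','w5')
```

```text
grasp now [0.5598 0.2082 0.1351]
t 6.1 tcp [0.5611 0.2078 0.1891] yang -4.54 tilt [-0.0243  0.0068 -0.9997] F [ 0.7  0.1 -3.2] T [-0.03 -0.05 -0.04] gap 0.224 q6 0.235 q1 0.164
1 rows
[-0.0108, 0.0123, 0.0098, 0.46]
```

View pics/w5.png

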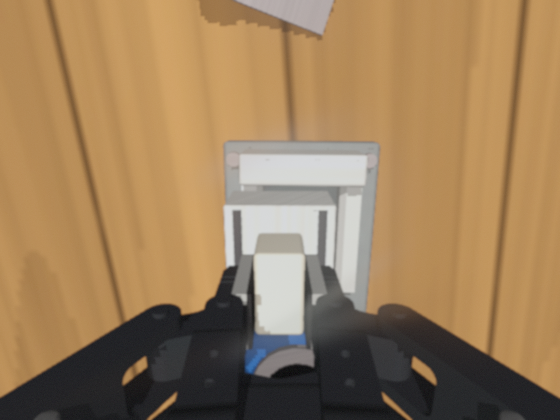

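The die is above the channel but about 11 mm off to -x (left in the view). Correcting before going down.

Emit:
apply_moves:
  increments:
    - [[-0.0105, 0.012, 0.005, 0.4], [0, 0, 0, 0], [0, 0, 0, 0]]

```text
t: 6.45
tcp_pos: [0.5755, 0.1944, 0.1864]
tool_rot: [0.738, 0.675, -0.004, -0.009]
force: [0.7, 0.2, -3.0]
finger_gap: 0.229
```

Run:
```python
from h import *
plang([.571,.1965,.11],-5,step=.035)
```

```text
grasp now [0.5745 0.1948 0.1324]
t 6.45 tcp [0.5755 0.1944 0.1864] yang -5.09 tilt [-0.0181  0.0075 -0.9998] F [ 0.7  0.2 -3. ] T [0.04 0.02 0.01] gap 0.229 q6 0.22 q1 0.138
1 rows
[0.0012, -0.0032, 0.0225, -0.09]
```

Emit:
apply_moves:
  increments:
    - [[0.001, -0.003, 0.01, 0], [0, -0.001, 0.01, 0], [0, 0, 0.005, 0], [0, 0, 0, 0]]

```text
t: 6.85
tcp_pos: [0.5713, 0.1955, 0.1605]
tool_rot: [0.738, 0.674, -0.003, -0.008]
force: [-0.9, -0.7, -3.1]
finger_gap: 0.222
```

Run:
```python
from h import *
plang([.571,.1965,.11],-5,step=.035)
snap('wrist','w6')
im=cv2.imread('pics/w6.png')
cv2.imwrite('pics/w6c.png',cv2.resize(im[100:300,180:400],None,fx=3.5,fy=3,interpolation=cv2.INTER_CUBIC)[:, :])
```

```text
grasp now [0.5704 0.1959 0.1065]
t 6.85 tcp [0.5713 0.1955 0.1605] yang -5.17 tilt [-0.0164  0.008  -0.9998] F [-0.9 -0.7 -3.1] T [-0.02 -0.    0.03] gap 0.222 q6 0.223 q1 0.141
1 rows
[0.0006, 0.0005, -0.0035, -0.17]
```

View pics/w6c.png

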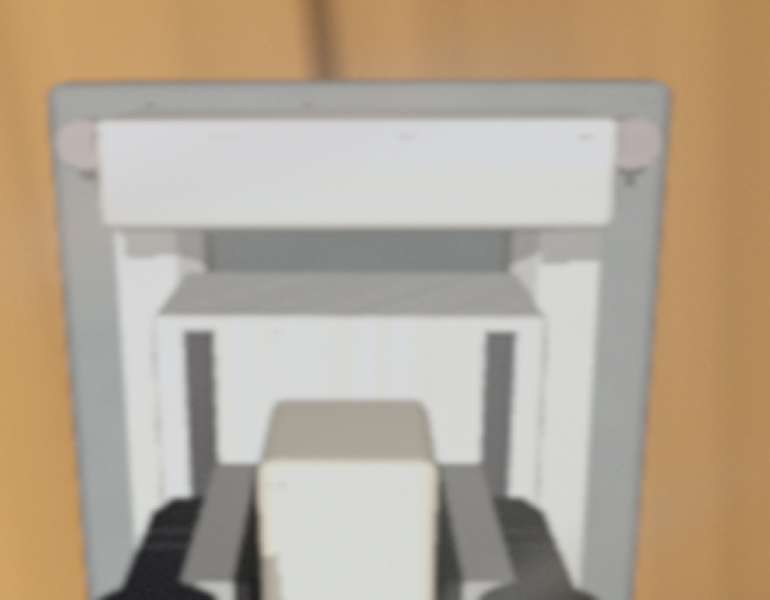

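Run:
```python
from h import *
D=load('w6')
c=lambda p:(180+(p[0]+.5)/3.5-.5,100+(p[1]+.5)/3-.5)
a=np.radians(-5);R=np.array([[np.cos(a),-np.sin(a)],[np.sin(a),np.cos(a)]])
o=np.array([.568,.1615])
f=lambda q,z:((ray(D,[c(p) for p in q],z)[:,:2]-o)@R*1000).round(1).tolist()
print('plate',f([(50,85),(668,85)],.014))
print('stop',f([(103,225),(613,225)],.044))
print('rail outer',f([(117,270),(601,270)],.032))
print('die top',f([(159,315),(546,315)],.0825),'bar',f([(262,460),(437,460)],.1085))
print('die bot',f([(186,272),(519,272)],.0525))
```

```text
plate [[-54.0, 95.1], [53.3, 94.9]]
stop [[-39.8, 71.7], [39.4, 71.7]]
rail outer [[-40.6, 60.7], [40.3, 60.7]]
die top [[-24.9, 65.2], [24.0, 65.2]] bar [[-9.9, 53.1], [9.1, 53.2]]
die bot [[-25.9, 64.9], [24.2, 64.9]]
```

Die and holder agree to about 0.4 mm in x, the yaw matches, and there are about 6 mm free at each end. Descending gently.

Emit:
apply_moves:
  increments:
    - [[0.0005, 0.0005, 0.006, 0], [0, 0, 0.006, 0], [0, 0, 0.004, 0], [0, 0, 0, 0]]

```text
t: 7.3
tcp_pos: [0.5719, 0.1966, 0.1435]
tool_rot: [0.738, 0.675, -0.003, -0.008]
force: [-0.5, -0.8, -3.6]
finger_gap: 0.225
```

Run:
```python
from h import *
plang([.571,.1963,.068],-5,step=.035)
```

```text
grasp now [0.5711 0.1971 0.0895]
t 7.3 tcp [0.5719 0.1966 0.1435] yang -5.13 tilt [-0.0155  0.0081 -0.9998] F [-0.5 -0.8 -3.6] T [-0.05 -0.03 -0.03] gap 0.225 q6 0.223 q1 0.143
1 rows
[-0.0009, 0.0003, 0.0215, -0.13]
```

Die underside is at about 0.0355, just above the rail tops (0.032). Moving in small steps and watching the force.

Emit:
apply_moves:
  increments:
    - [[-0.0005, 0, 0.003, 0], [0, 0, 0.003, 0], [0, 0, 0.003, 0]]

```text
t: 7.6
tcp_pos: [0.5722, 0.1962, 0.1344]
tool_rot: [0.738, 0.675, -0.002, -0.008]
force: [1.1, 0.6, -3.1]
finger_gap: 0.229
```

Run:
```python
from h import *
plang([.571,.1963,.068],-5,step=.035)
```

```text
grasp now [0.5715 0.1967 0.0804]
t 7.6 tcp [0.5722 0.1962 0.1344] yang -5.13 tilt [-0.0141  0.0083 -0.9999] F [ 1.1  0.6 -3.1] T [ 0.01 -0.02  0.01] gap 0.229 q6 0.222 q1 0.142
1 rows
[-0.0005, -0.0003, 0.0124, -0.13]
```

Emit:
apply_moves:
  increments:
    - [[0, -0.0003, 0.003, 0], [0, 0, 0.003, 0], [0, 0, 0.002, 0]]

```text
t: 7.9
tcp_pos: [0.5718, 0.1963, 0.1256]
tool_rot: [0.738, 0.675, -0.002, -0.008]
force: [-0.6, 0.4, -3.1]
finger_gap: 0.225
```

Emit:
apply_moves:
  increments:
    - [[0, 0, 0.0015, 0], [0, 0, 0.001, 0]]

```text
t: 8.1
tcp_pos: [0.5717, 0.1963, 0.1227]
tool_rot: [0.738, 0.675, -0.002, -0.008]
force: [-0.2, -0.3, -3.1]
finger_gap: 0.228
```

Run:
```python
from h import *
plang([.571,.1963,.068],-5,step=.035)
```

```text
grasp now [0.571  0.1968 0.0687]
t 8.1 tcp [0.5717 0.1963 0.1227] yang -5.13 tilt [-0.0143  0.0083 -0.9999] F [-0.2 -0.3 -3.1] T [-0.07  0.01 -0.05] gap 0.228 q6 0.222 q1 0.142
1 rows
[-0.0005, 0.0001, 0.0007, -0.13]
```

Underside is at about 0.0147, nearly on the floor (0.014). A last touch-down next.

Emit:
apply_moves:
  increments:
    - [[0, 0, 0.0007, 0], [0, 0, 0.0005, 0]]

```text
t: 8.3
tcp_pos: [0.5717, 0.1964, 0.1219]
tool_rot: [0.738, 0.675, -0.002, -0.008]
force: [-2.3, -0.3, 3.6]
finger_gap: 0.223
```

Run:
```python
from h import *
plang([.571,.1963,.068],-5,step=.035)
```

```text
grasp now [0.571  0.1969 0.0679]
t 8.3 tcp [0.5717 0.1964 0.1219] yang -5.13 tilt [-0.0144  0.0084 -0.9999] F [-2.3 -0.3  3.6] T [-0.18  0.2   0.02] gap 0.223 q6 0.222 q1 0.142
1 rows
[-0.0005, 0.0001, -0.0001, -0.13]
```

Touched down (force -3.1 to +3.6 N). Releasing.

Emit:
apply_moves:
  increments:
    - [[0, 0, 0, 0], [0, 0, 0, 0], [0, 0, 0, 0]]
  fingers: 0.5

```text
t: 8.6
tcp_pos: [0.5732, 0.1966, 0.1235]
tool_rot: [0.738, 0.675, -0.001, -0.007]
force: [0.4, 0.6, 0.7]
finger_gap: 0.5
```

Emit:
apply_moves:
  increments:
    - [[0, 0, -0.02, 0], [0, 0, -0.04, 0], [0, 0, -0.045, 0], [0, 0, -0.045, 0], [0, 0, 0, 0]]

```text
t: 9.1
tcp_pos: [0.5756, 0.1951, 0.2781]
tool_rot: [0.738, 0.675, -0.001, -0.007]
force: [1.3, -0.1, -0.5]
finger_gap: 0.498
```

Run:
```python
from h import *
plang([.5617,.087,.2],-5,step=.035)
snap('wrist','w7')
im=cv2.imread('pics/w7.png')
cv2.imwrite('pics/w7c.png',cv2.resize(im[100:300,180:400],None,fx=3.5,fy=3,interpolation=cv2.INTER_CUBIC)[:, :])
```

```text
grasp now [0.575  0.1956 0.2241]
t 9.1 tcp [0.5756 0.1951 0.2781] yang -5.15 tilt [-0.0108  0.009  -0.9999] F [ 1.3 -0.1 -0.5] T [ 0.02  0.   -0.06] gap 0.498 q6 0.224 q1 0.139
4 rows
[-0.0342, -0.001, 0.0073, -0.15]
[-0.0342, -0.0011, 0.0073, -0.0]
[-0.0342, -0.0011, 0.0072, -0.0]
[-0.007, -0.0002, 0.0015, -0.0]
```

View pics/w7.png

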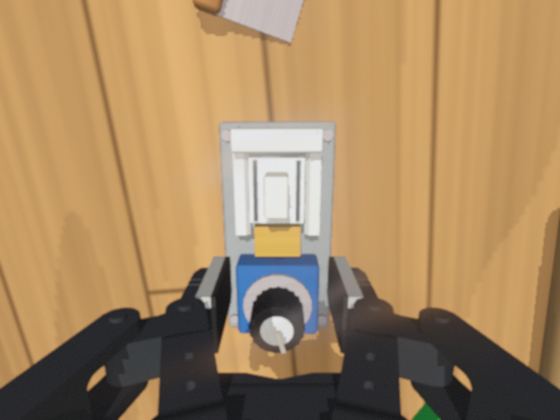

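The die sits between the rails at (277,190), with the jaw behind it at (277,240). Next I move above the knob while winding the wrist back about 100°.

Run:
```python
from h import *
plang([.5617,.0868,.2],95,step=.012)
```

```text
grasp now [0.5731 0.1953 0.2213]
t 9.15 tcp [0.574  0.1949 0.2753] yang -5.16 tilt [-0.0162  0.0081 -0.9998] F [ 0.4 -0.  -0.7] T [-0.01 -0.05  0.05] gap 0.497 q6 0.224 q1 0.139
12 rows
[-0.0118, -0.0001, 0.0022, -8.5]
[-0.0116, -0.0019, 0.0022, -8.5]
[-0.0112, -0.0036, 0.0022, -8.5]
[-0.0106, -0.0052, 0.0022, -8.5]
[-0.0097, -0.0067, 0.0022, -8.5]
[-0.0086, -0.0081, 0.0023, -8.5]
[-0.0073, -0.0092, 0.0022, -8.5]
[-0.0059, -0.0102, 0.0023, -8.5]
[-0.0043, -0.011, 0.0022, -8.5]
[-0.0007, -0.0031, 0.0006, -8.5]
[0.0, 0.0, 0.0, -8.5]
[0.0, 0.0, 0.0, -6.66]
```

Emit:
apply_moves:
  increments:
    - [[-0.012, 0, 0.002, -8.5], [-0.0115, -0.002, 0.002, -8.5], [-0.011, -0.0035, 0.002, -8.5], [-0.0105, -0.005, 0.002, -8.5], [-0.0095, -0.0065, 0.002, -8.5]]
  fingers: 1

```text
t: 9.65
tcp_pos: [0.5652, 0.1364, 0.2604]
tool_rot: [0.438, 0.899, -0.001, -0.012]
force: [0.1, -0.1, -0.9]
finger_gap: 1.002
```

Emit:
apply_moves:
  increments:
    - [[-0.0085, -0.008, 0.002, -8.5], [-0.0075, -0.009, 0.002, -8.5], [-0.006, -0.01, 0.002, -8.5], [-0.0045, -0.011, 0.002, -8.5], [-0.0005, -0.003, 0, -8.5]]

```text
t: 10.15
tcp_pos: [0.5564, 0.0836, 0.2438]
tool_rot: [0.079, 0.997, 0.003, -0.019]
force: [0.4, -0.8, 0.3]
finger_gap: 1.002
```

Emit:
apply_moves:
  increments:
    - [[0, 0, 0, -8.5], [0, 0, 0, -6.5], [0, 0, 0, 0]]

```text
t: 10.45
tcp_pos: [0.5537, 0.0825, 0.2393]
tool_rot: [-0.055, 0.998, 0.006, -0.023]
force: [0.2, 0.1, 0.1]
finger_gap: 1.001
```

Run:
```python
from h import *
plang([.5617,.0868,.18],95,step=.012)
snap('wrist','w8')
D=load('w8');print(proj(D,[[.5617,.0868,.091],[.5617,.0868,.053]]))
```

```text
grasp now [0.5512 0.083  0.1853]
t 10.45 tcp [0.5537 0.0825 0.2393] yang 96.31 tilt [-0.0466  0.0087 -0.9989] F [0.2 0.1 0.1] T [ 0.02 -0.01 -0.05] gap 1.001 q6 -1.739 q1 -0.054
2 rows
[-0.0107, 0.0025, 0.0047, 1.31]
[-0.0004, 0.0001, 0.0002, 0.0]
[[280.17377714 241.93347662]
 [279.32115801 225.98452513]]
```

View pics/w8.png

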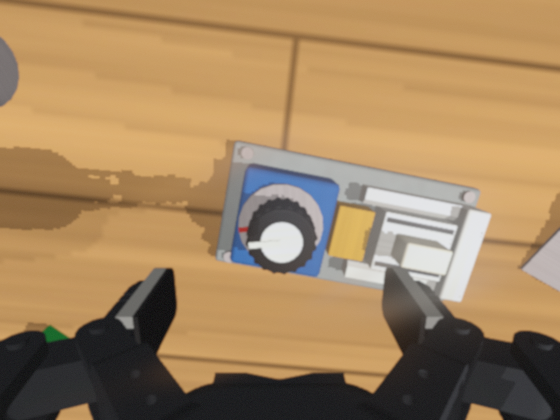

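The knob (281,241), its pointer and the red mark on the collar (243,229) are all visible. The tool has picked up a 2.7° tilt, so I'll see whether the needed +x correction reduces it.

Emit:
apply_moves:
  increments:
    - [[-0.0105, 0.0025, 0.002, 1.3], [0, 0, 0, 0], [0, 0, 0, 0]]

```text
t: 10.8
tcp_pos: [0.5624, 0.0864, 0.2348]
tool_rot: [-0.04, 0.999, 0.005, -0.026]
force: [0.2, 0.2, -0.2]
finger_gap: 1.001
```

Run:
```python
from h import *
plang([.5617,.0868,.18],95,step=.012)
```

```text
grasp now [0.5596 0.0869 0.1809]
t 10.8 tcp [0.5624 0.0864 0.2348] yang 94.56 tilt [-0.0514  0.0088 -0.9986] F [ 0.2  0.2 -0.2] T [-0.06 -0.    0.02] gap 1.001 q6 -1.701 q1 -0.046
1 rows
[-0.0021, -0.0003, 0.0008, -0.44]
```

Emit:
apply_moves:
  increments:
    - [[0, 0, 0, 8.5], [0, 0, 0, 8.5], [0, 0, 0, 8.5], [0, 0, 0, 8.5], [0, 0, 0, 0]]

```text
t: 11.3
tcp_pos: [0.5597, 0.0864, 0.2341]
tool_rot: [0.26, 0.965, -0.003, -0.028]
force: [-0.2, -0.8, 0.0]
finger_gap: 1.001
```

Run:
```python
from h import *
plang([.5617,.0868,.18],95,step=.012)
print(manip.sense()['q'].round(4))
```

```text
grasp now [0.5567 0.0869 0.1802]
t 11.3 tcp [0.5597 0.0864 0.2341] yang 59.9 tilt [-0.0552  0.0086 -0.9984] F [-0.2 -0.8  0. ] T [ 0.05 -0.05 -0.05] gap 1.001 q6 -1.095 q1 -0.047
5 rows
[-0.0043, 0.0024, -0.0001, -8.5]
[-0.0, 0.0, 0.0, -8.5]
[-0.0, 0.0, 0.0, -8.5]
[-0.0, 0.0, 0.0, -8.5]
[-0.0, 0.0, 0.0, -1.15]
[-0.0466  0.5547  1.6193  0.007   1.0232 -1.0954]
```

Emit:
apply_moves:
  increments:
    - [[0, 0, 0, 0], [0, 0, 0, 0], [0, 0, 0, 0], [0, 0, 0, 0]]

```text
t: 11.7
tcp_pos: [0.559, 0.0864, 0.2341]
tool_rot: [0.256, 0.966, -0.003, -0.028]
force: [0.4, -0.3, -0.1]
finger_gap: 0.999
```

Run:
```python
from h import *
plang(None,0) if 0 else plan(None,0)
print(manip.sense()['q'].round(4))
```

```text
t 11.7 tcp [0.559  0.0864 0.2341] yang 60.3 tilt [-0.0559  0.0086 -0.9984] F [ 0.4 -0.3 -0.1] T [-0.02 -0.05 -0.01] gap 0.999 q6 -1.102 q1 -0.047
[-0.0466  0.5541  1.6207  0.007   1.0231 -1.1022]
```

Emit:
apply_moves:
  increments:
    - [[0, 0, -0.04, 0], [0, 0, -0.04, 0], [0, 0, 0, 0]]

```text
t: 12.0
tcp_pos: [0.5632, 0.0856, 0.3147]
tool_rot: [0.256, 0.966, -0.004, -0.03]
force: [0.8, 0.2, -0.6]
finger_gap: 1.001
```

Run:
```python
from h import *
plan(None,0)
print(manip.sense()['q'].round(4))
```

```text
t 12.0 tcp [0.5632 0.0856 0.3147] yang 60.41 tilt [-0.0606  0.0088 -0.9981] F [ 0.8  0.2 -0.6] T [-0.01 -0.01  0.01] gap 1.001 q6 -1.104 q1 -0.048
[-0.0476  0.4586  1.5295  0.0063  1.2146 -1.1036]
```

Emit:
apply_moves:
  increments:
    - [[0, 0, 0.01, 0], [0, 0, 0.01, 0], [0, 0, 0.01, 0], [0, 0, 0.01, 0], [0, 0, 0.01, 0]]

```text
t: 12.5
tcp_pos: [0.5581, 0.0862, 0.2586]
tool_rot: [0.255, 0.966, -0.004, -0.032]
force: [0.5, -1.0, 0.0]
finger_gap: 1.002
```

Run:
```python
from h import *
plan(None,0)
print(manip.sense()['q'].round(4))
```

```text
t 12.5 tcp [0.5581 0.0862 0.2586] yang 60.47 tilt [-0.0647  0.009  -0.9979] F [ 0.5 -1.   0. ] T [ 0.    0.03 -0.02] gap 1.002 q6 -1.105 q1 -0.047
[-0.0471  0.5222  1.5972  0.0067  1.0873 -1.105 ]
```

Emit:
apply_moves:
  increments:
    - [[0.035, -0.02, 0, 0], [0.035, -0.02, 0, 0], [0, 0, 0, 0]]

```text
t: 12.8
tcp_pos: [0.4724, 0.0858, 0.2566]
tool_rot: [0.255, 0.966, -0.005, -0.039]
force: [-0.5, 0.8, -0.7]
finger_gap: 0.997
```

Run:
```python
from h import *
plan(None,0)
print(manip.sense()['q'].round(4))
```

```text
t 12.8 tcp [0.4724 0.0858 0.2566] yang 60.47 tilt [-0.0781  0.0097 -0.9969] F [-0.5  0.8 -0.7] T [-0.02 -0.01 -0.  ] gap 0.997 q6 -1.114 q1 -0.056
[-0.0561  0.4273  1.7995  0.0063  0.9934 -1.1141]
```

Emit:
apply_moves:
  increments:
    - [[-0.0175, 0.01, 0, 0], [-0.0175, 0.01, 0, 0], [-0.0175, 0.01, 0, 0], [-0.0175, 0.01, 0, 0]]

```text
t: 13.2
tcp_pos: [0.5512, 0.0866, 0.246]
tool_rot: [0.255, 0.966, -0.006, -0.043]
force: [0.1, -0.5, -0.9]
finger_gap: 1.005
```

Run:
```python
from h import *
plan(None,0)
print(manip.sense()['q'].round(4))
```

```text
t 13.2 tcp [0.5512 0.0866 0.246 ] yang 60.51 tilt [-0.0862  0.0101 -0.9962] F [ 0.1 -0.5 -0.9] T [-0.07 -0.06  0.01] gap 1.005 q6 -1.105 q1 -0.047
[-0.047   0.5371  1.6139  0.0068  1.0773 -1.1051]
```

Emit:
apply_moves:
  increments:
    - [[-0.003, 0.002, 0.01, 0], [-0.003, 0.002, 0.01, 0], [-0.003, 0.002, 0.01, 0], [-0.003, 0.002, 0.01, 0], [-0.001, 0, 0.005, 0]]
  fingers: 0.8

```text
t: 13.7
tcp_pos: [0.5632, 0.0876, 0.1928]
tool_rot: [0.255, 0.966, -0.007, -0.045]
force: [-0.5, -0.3, 0.5]
finger_gap: 0.797
```

Run:
```python
from h import *
plang([.5617,.0868,.13],60,step=.012)
s=manip.sense();print(s['q'].round(4),s['qd'].round(3))
```

```text
grasp now [0.5583 0.0881 0.1391]
t 13.7 tcp [0.5632 0.0876 0.1928] yang 60.51 tilt [-0.0897  0.0102 -0.9959] F [-0.5 -0.3  0.5] T [ 0.03 -0.05 -0.05] gap 0.797 q6 -1.103 q1 -0.044
1 rows
[-0.0043, 0.0008, 0.0087, 0.51]
[-0.0442  0.6271  1.6205  0.0075  0.9841 -1.1033] [-0.007  0.081  0.041 -0.002 -0.105 -0.01 ]
```

Emit:
apply_moves:
  increments:
    - [[0, 0, 0, 0], [0, 0, 0, 0], [0, 0, 0, 0], [0, 0, 0, 0]]

```text
t: 14.1
tcp_pos: [0.5618, 0.0876, 0.1921]
tool_rot: [0.255, 0.966, -0.007, -0.046]
force: [0.6, 0.2, 0.4]
finger_gap: 0.798
```

Run:
```python
from h import *
plang([.5617,.0868,.13],60,step=.012)
s=manip.sense();print(s['q'].round(4),s['qd'].round(3),s['tau'].round(1))
```

```text
grasp now [0.5568 0.0882 0.1383]
t 14.1 tcp [0.5618 0.0876 0.1921] yang 60.52 tilt [-0.0923  0.0103 -0.9957] F [0.6 0.2 0.4] T [ 0.03 -0.05  0.02] gap 0.798 q6 -1.103 q1 -0.044
1 rows
[-0.0057, 0.0015, 0.0078, 0.52]
[-0.0442  0.6274  1.6231  0.0074  0.9839 -1.1033] [-0.    -0.007 -0.001  0.     0.001  0.001] [ -0.  -43.3 -12.6   0.    0.3   0. ]
```

Emit:
apply_moves:
  increments:
    - [[-0.0055, 0.0015, 0.01, 0], [0, 0, 0.015, 0], [0, 0, 0.015, 0], [0, 0, 0.01, 0], [0, 0, 0, 0]]
  fingers: 1

```text
t: 14.6
tcp_pos: [0.5654, 0.0863, 0.1406]
tool_rot: [0.255, 0.966, -0.006, -0.043]
force: [-0.2, 0.5, 0.5]
finger_gap: 1.001
```

Run:
```python
from h import *
plang([.5617,.0868,.09],60,step=.012)
s=manip.sense();print(s['q'].round(4),s['qd'].round(3),s['tau'].round(1))
P=[([1.0885,.5284,1.4338,1.1814],[.18670,.59593,.30303]),([-.0466,.5547,1.6193,1.0232],[.5597,.0864,.2341]),([-.0476,.4586,1.5295,1.2146],[.5632,.0856,.3147]),([-.0471,.5222,1.5972,1.0873],[.5581,.0862,.2586]),([-.0561,.4273,1.7995,.9934],[.4724,.0858,.2566]),([-.047,.5371,1.6139,1.0773],[.5512,.0866,.246]),([-.0442,.6274,1.6231,.9839],[.5618,.0876,.1921])]
A=[];b=[]
for q,p in P:
    rho=np.sqrt(p[0]**2+p[1]**2-.111**2); a,c,e=q[1],q[1]+q[2],q[1]+q[2]+q[3]
    A+=[[np.sin(a),np.sin(c),np.sin(e),0],[np.cos(a),np.cos(c),np.cos(e),1]]; b+=[rho,p[2]]
x,res,_,sv=np.linalg.lstsq(np.array(A),np.array(b),rcond=None); print(x,res,sv)
```

```text
grasp now [0.5608 0.0868 0.0868]
t 14.6 tcp [0.5654 0.0863 0.1406] yang 60.5 tilt [-0.0857  0.0099 -0.9963] F [-0.2  0.5  0.5] T [-0.02 -0.02 -0.02] gap 1.001 q6 -1.106 q1 -0.046
1 rows
[-0.0006, 0.0003, -0.0033, 0.5]
[-0.0462  0.7083  1.6444  0.0077  0.8751 -1.106 ] [ 0.001 -0.005 -0.013 -0.002  0.001  0.   ] [ -0.1 -44.7 -10.9   0.    0.2  -0. ]
[0.55171587 0.36581757 0.53387167 0.50455836] [0.00039196] [4.59871828 2.61282749 0.14781734 0.05543209]
```

Slow descents at low height do reduce the tilt (-0.092 to -0.086). I'll test an up/down pumping cycle, with the fingers open around or above the knob.

Emit:
apply_moves:
  increments:
    - [[0, 0, -0.045, 0], [0, 0, -0.045, 0]]

```text
t: 14.8
tcp_pos: [0.5697, 0.0853, 0.2248]
tool_rot: [0.255, 0.966, -0.008, -0.052]
force: [0.3, 0.1, 0.4]
finger_gap: 1.001
```

Run:
```python
from h import *
plang([.5617,.0868,.09],60,step=.02)
```

```text
grasp now [0.5641 0.0859 0.1711]
t 14.8 tcp [0.5697 0.0853 0.2248] yang 60.52 tilt [-0.1036  0.0107 -0.9946] F [0.3 0.1 0.4] T [ 0.01 -0.14  0.04] gap 1.001 q6 -1.105 q1 -0.048
5 rows
[-0.0013, 0.0007, 0.0199, 0.52]
[-0.0013, 0.0008, 0.0199, 0.0]
[-0.0012, 0.0008, 0.0199, 0.0]
[-0.0013, 0.0007, 0.0199, 0.0]
[-0.0, 0.0, 0.0013, 0.0]
```

Emit:
apply_moves:
  increments:
    - [[0, 0, 0.01, 0], [0, 0, 0.01, 0], [0, 0, 0.01, 0], [0, 0, 0.01, 0], [0, 0, 0.01, 0]]

```text
t: 15.3
tcp_pos: [0.5692, 0.0856, 0.1784]
tool_rot: [0.255, 0.966, -0.006, -0.044]
force: [0.0, -0.0, -0.1]
finger_gap: 1.002
```

Run:
```python
from h import *
plang([.5617,.0868,.09],60,step=.02)
```

```text
grasp now [0.5645 0.0862 0.1246]
t 15.3 tcp [0.5692 0.0856 0.1784] yang 60.49 tilt [-0.0879  0.01   -0.9961] F [ 0.  -0.  -0.1] T [-0.02 -0.02  0.04] gap 1.002 q6 -1.106 q1 -0.047
2 rows
[-0.0001, 0.0002, 0.02, 0.49]
[-0.0, 0.0002, 0.0147, 0.01]
```

Emit:
apply_moves:
  increments:
    - [[0, 0, -0.04, 0], [-0.02, 0.015, -0.045, 0], [-0.038, 0.0295, -0.01, 0], [-0.038, 0.0295, -0.006, 0], [-0.038, 0.0295, -0.006, 0]]

```text
t: 15.8
tcp_pos: [0.7394, 0.1091, 0.2554]
tool_rot: [0.255, 0.965, -0.01, -0.06]
force: [0.6, -0.1, -0.7]
finger_gap: 1.001
```

Run:
```python
from h import *
plan(None,60)
s=manip.sense();print(s['q'].round(4),s['qd'].round(3))
```

```text
t 15.8 tcp [0.7394 0.1091 0.2554] yang 60.53 tilt [-0.122   0.0111 -0.9925] F [ 0.6 -0.1 -0.7] T [-0.03 -0.06  0.01] gap 1.001 q6 -1.061 q1 -0.006
[-0.0057  0.7882  1.0428  0.0105  1.433  -1.0613] [ 0.096  0.743 -1.582  0.01   0.852  0.106]
```

Emit:
apply_moves:
  increments:
    - [[-0.038, 0.0295, -0.006, 0], [-0.038, 0.0295, -0.006, 0], [-0.025, 0.019, -0.003, 0], [-0.015, 0.011, 0, 0], [0, 0, 0, 0]]

```text
t: 16.3
tcp_pos: [0.8916, 0.1302, 0.2352]
tool_rot: [0.255, 0.965, -0.012, -0.066]
force: [-0.9, -0.9, -1.6]
finger_gap: 0.998
```

Run:
```python
from h import *
plan(None,60)
s=manip.sense();print(s['q'].round(4),s['qd'].round(3))
```

```text
t 16.3 tcp [0.8916 0.1302 0.2352] yang 60.56 tilt [-0.1331  0.011  -0.991 ] F [-0.9 -0.9 -1.6] T [ 0.02 -0.07  0.02] gap 0.998 q6 -1.033 q1 0.018
[ 0.0181  1.1006  0.3925  0.0138  1.7817 -1.0334] [ 0.001  0.015  0.041 -0.002  0.01   0.001]
```

Emit:
apply_moves:
  increments:
    - [[-0.025, 0.019, -0.004, 0], [-0.025, 0.019, -0.004, 0], [-0.025, 0.019, -0.004, 0]]

```text
t: 16.6
tcp_pos: [0.9228, 0.1347, 0.2078]
tool_rot: [0.256, 0.965, -0.008, -0.061]
force: [-0.5, -1.0, 0.1]
finger_gap: 0.999
```

Run:
```python
from h import *
plan(None,60)
s=manip.sense();print(s['q'].round(4),s['qd'].round(3))
```

```text
t 16.6 tcp [0.9228 0.1347 0.2078] yang 60.47 tilt [-0.122   0.0165 -0.9924] F [-0.5 -1.   0.1] T [-0.03 -0.1   0.  ] gap 0.999 q6 -1.028 q1 0.021
[ 0.021   1.2022  0.2225  0.0197  1.8387 -1.0276] [-0.005  0.089 -0.025  0.025 -0.222  0.007]
```

At the reach limit the solver does tilt the tool back outward. Continuing.

Emit:
apply_moves:
  increments:
    - [[-0.025, 0.019, -0.015, 0], [-0.025, 0.019, -0.015, 0], [-0.025, 0.019, -0.015, 0]]

```text
t: 16.9
tcp_pos: [0.9342, 0.1343, 0.2304]
tool_rot: [0.257, 0.966, 0.006, -0.03]
force: [-0.5, 0.2, -0.3]
finger_gap: 0.999
```

Run:
```python
from h import *
plan(None,60)
s=manip.sense();print(s['q'].round(4),s['qd'].round(3))
```

```text
t 16.9 tcp [0.9342 0.1343 0.2304] yang 60.25 tilt [-0.0556  0.0262 -0.9981] F [-0.5  0.2 -0.3] T [-0.01 -0.03  0.01] gap 0.999 q6 -1.027 q1 0.018
[ 0.0184  1.1786  0.2191  0.0279  1.799  -1.0275] [-0.011 -0.118 -0.015  0.027 -0.141  0.002]
```

Emit:
apply_moves:
  increments:
    - [[-0.024, 0.0075, -0.015, 0], [-0.024, 0.0075, -0.015, 0]]

```text
t: 17.1
tcp_pos: [0.9409, 0.118, 0.2563]
tool_rot: [0.256, 0.967, 0.013, -0.01]
force: [0.7, -0.6, 0.5]
finger_gap: 1.002
```

Run:
```python
from h import *
plan(None,60)
s=manip.sense();print(s['q'].round(4),s['qd'].round(3))
```

```text
t 17.1 tcp [0.9409 0.118  0.2563] yang 60.32 tilt [-0.0124  0.031  -0.9994] F [ 0.7 -0.6  0.5] T [-0.04  0.01 -0.02] gap 1.002 q6 -1.046 q1 0.0
[ 0.      1.1513  0.2181  0.0317  1.7845 -1.0464] [-0.092 -0.136 -0.003  0.027 -0.074 -0.09 ]
```

Emit:
apply_moves:
  increments:
    - [[0.032, -0.021, 0, 0], [0.036, -0.022, 0, 0], [0.036, -0.022, 0, 0], [0.036, -0.022, 0, 0], [0.036, -0.022, 0, 0]]

```text
t: 17.6
tcp_pos: [0.7418, 0.1022, 0.2644]
tool_rot: [0.26, 0.966, 0.017, 0.006]
force: [-0.5, -0.2, -0.1]
finger_gap: 1.005
```

Run:
```python
from h import *
plang([.5617,.0868,.15],60,step=.04)
s=manip.sense();print(s['q'].round(4),s['qd'].round(3))
```

```text
grasp now [0.7429 0.1038 0.2105]
t 17.6 tcp [0.7418 0.1022 0.2644] yang 59.89 tilt [ 0.0205  0.029  -0.9994] F [-0.5 -0.2 -0.1] T [-0.03  0.01 -0.01] gap 1.005 q6 -1.075 q1 -0.021
5 rows
[0.031, -0.0225, 0.0117, -0.11]
[0.031, -0.0224, 0.0117, 0.0]
[0.031, -0.0224, 0.0118, 0.0]
[0.031, -0.0224, 0.0117, 0.0]
[0.0246, -0.0177, 0.0093, 0.0]
[-0.0208  0.7328  1.1325  0.031   1.2566 -1.0753] [-0.043 -0.685  1.425  0.004 -0.803 -0.053]
```

Emit:
apply_moves:
  increments:
    - [[0.031, -0.0225, 0.01, 0], [0.031, -0.0225, 0.01, 0], [0.031, -0.0225, 0.01, 0], [0.031, -0.0225, 0.01, 0]]

```text
t: 18.0
tcp_pos: [0.5877, 0.0842, 0.2314]
tool_rot: [0.261, 0.965, 0.019, 0.019]
force: [0.7, -0.9, -0.0]
finger_gap: 1.002
```

Run:
```python
from h import *
plang([.5617,.0868,.14],60,step=.04)
s=manip.sense();print(s['q'].round(4),s['qd'].round(3))
```

```text
grasp now [0.5902 0.0856 0.1775]
t 18.0 tcp [0.5877 0.0842 0.2314] yang 59.8 tilt [ 0.0461  0.0272 -0.9986] F [ 0.7 -0.9 -0. ] T [-0.02  0.04  0.01] gap 1.002 q6 -1.122 q1 -0.057
2 rows
[0.0222, -0.0128, 0.0307, -0.2]
[0.004, -0.0022, 0.0054, -0.0]
[-0.0573  0.5635  1.6104  0.0373  0.9235 -1.1222] [-0.111 -0.345  1.109  0.022 -0.826 -0.136]
```

Emit:
apply_moves:
  increments:
    - [[0.016, -0.009, 0.015, 0], [0.004, -0.002, 0.01, 0], [0, 0, 0, 0], [0, 0, 0, 0]]

```text
t: 18.4
tcp_pos: [0.5616, 0.0825, 0.2115]
tool_rot: [0.262, 0.965, 0.02, 0.023]
force: [-0.1, -0.6, -1.0]
finger_gap: 0.999
```

Run:
```python
from h import *
plang([.5617,.0868,.12],60,step=.04)
s=manip.sense();print(s['q'].round(4),s['qd'].round(3))
```

```text
grasp now [0.5645 0.0839 0.1576]
t 18.4 tcp [0.5616 0.0825 0.2115] yang 59.63 tilt [ 0.0537  0.0259 -0.9982] F [-0.1 -0.6 -1. ] T [-0.05  0.05  0.01] gap 0.999 q6 -1.128 q1 -0.063
1 rows
[0.0051, -0.0008, 0.0375, -0.37]
[-0.0627  0.5617  1.696   0.0395  0.8323 -1.1284] [-0.009 -0.016 -0.001  0.001 -0.003 -0.002]
```

Emit:
apply_moves:
  increments:
    - [[0.005, -0.001, -0.045, 0], [0, 0, -0.045, 0], [0, 0, 0, 0], [0, 0, 0, 0]]

```text
t: 18.8
tcp_pos: [0.5569, 0.0801, 0.3074]
tool_rot: [0.263, 0.964, 0.02, 0.027]
force: [-0.1, -0.1, -1.0]
finger_gap: 1.001
```

Run:
```python
from h import *
plang([.5617,.0868,.12],60,step=.04)
```

```text
grasp now [0.5603 0.0815 0.2535]
t 18.8 tcp [0.5569 0.0801 0.3074] yang 59.56 tilt [ 0.0629  0.0249 -0.9977] F [-0.1 -0.1 -1. ] T [ 0.01  0.04 -0.01] gap 1.001 q6 -1.122 q1 -0.067
4 rows
[0.0021, -0.0006, 0.0399, -0.44]
[0.0021, -0.0005, 0.0399, -0.0]
[0.0022, -0.0005, 0.0399, -0.0]
[0.0007, -0.0002, 0.0137, -0.0]
```

Emit:
apply_moves:
  increments:
    - [[0, 0, 0.045, 0], [0, 0, 0.045, 0], [0, 0, 0.045, 0], [0, 0, 0, 0], [0, 0, 0, 0]]

```text
t: 19.3
tcp_pos: [0.5723, 0.0825, 0.1714]
tool_rot: [0.263, 0.964, 0.021, 0.033]
force: [1.1, 0.0, 0.8]
finger_gap: 0.999
```

Run:
```python
from h import *
plang([.5617,.0868,.12],60,step=.04)
```

```text
grasp now [0.5763 0.0838 0.1176]
t 19.3 tcp [0.5723 0.0825 0.1714] yang 59.55 tilt [ 0.0754  0.0238 -0.9969] F [1.1 0.  0.8] T [ 0.01 -0.   -0.04] gap 0.999 q6 -1.13 q1 -0.061
1 rows
[0.014, -0.0047, -0.0034, -0.45]
```

Finding: the tilt grows with moves made high up and decays with small moves low down. So I'll work low over the knob with the fingers open.

Emit:
apply_moves:
  increments:
    - [[0.012, -0.004, 0, 0], [0.002, -0.001, 0.01, 0], [0, 0, 0.01, 0], [0, 0, 0.01, 0], [0, 0, 0, 0]]

```text
t: 19.8
tcp_pos: [0.5618, 0.0863, 0.1458]
tool_rot: [0.263, 0.964, 0.023, 0.04]
force: [0.3, -0.4, 0.1]
finger_gap: 0.997
```

Run:
```python
from h import *
plang([.5617,.0868,.085],60,step=.04)
```

```text
grasp now [0.5666 0.0875 0.0921]
t 19.8 tcp [0.5618 0.0863 0.1458] yang 59.61 tilt [ 0.0885  0.0231 -0.9958] F [ 0.3 -0.4  0.1] T [-0.01  0.03  0.06] gap 0.997 q6 -1.13 q1 -0.055
1 rows
[0.0043, -0.0036, 0.0066, -0.39]
```

Emit:
apply_moves:
  increments:
    - [[0, 0, -0.02, 0], [0, 0, 0, 0], [0, 0, -0.02, 0], [0, 0, 0, 0]]

```text
t: 20.2
tcp_pos: [0.5591, 0.0852, 0.1858]
tool_rot: [0.263, 0.964, 0.023, 0.04]
force: [0.1, -0.1, 0.1]
finger_gap: 1.004
```

Run:
```python
from h import *
plan(None,0)
s=manip.sense();print(s['q'].round(4),s['qd'].round(3))
```

```text
t 20.2 tcp [0.5591 0.0852 0.1858] yang 59.6 tilt [ 0.0893  0.023  -0.9957] F [ 0.1 -0.1  0.1] T [-0.01  0.04 -0.06] gap 1.004 q6 -1.127 q1 -0.058
[-0.0577  0.5932  1.7388  0.0426  0.722  -1.1265] [-0.002  0.06   0.035  0.001 -0.014 -0.002]
```

Emit:
apply_moves:
  increments:
    - [[-0.013, 0.0075, 0, 0], [0, 0, 0, 0], [-0.013, 0.0075, 0, 0], [0, 0, 0, 0]]

```text
t: 20.6
tcp_pos: [0.5877, 0.0849, 0.1858]
tool_rot: [0.263, 0.964, 0.022, 0.038]
force: [1.4, 0.3, 0.7]
finger_gap: 1.004
```

Run:
```python
from h import *
plan(None,0)
s=manip.sense();print(s['q'].round(4),s['qd'].round(3))
```

```text
t 20.6 tcp [0.5877 0.0849 0.1858] yang 59.59 tilt [ 0.0851  0.0232 -0.9961] F [1.4 0.3 0.7] T [-0.06  0.03 -0.01] gap 1.004 q6 -1.121 q1 -0.055
[-0.0552  0.6219  1.6644  0.0399  0.7719 -1.1208] [ 0.005 -0.001  0.101  0.     0.039 -0.002]
```

Emit:
apply_moves:
  increments:
    - [[0.035, -0.018, -0.005, 0], [0.035, -0.018, -0.003, 0], [0.035, -0.018, -0.003, 0], [0.025, -0.013, -0.002, 0], [0.015, -0.008, 0, 0]]

```text
t: 21.1
tcp_pos: [0.4142, 0.094, 0.1816]
tool_rot: [0.263, 0.964, 0.022, 0.034]
force: [0.3, -0.2, 0.4]
finger_gap: 0.997
```

Run:
```python
from h import *
plan(None,0)
s=manip.sense();print(s['q'].round(4),s['qd'].round(3))
```

```text
t 21.1 tcp [0.4142 0.094  0.1816] yang 59.55 tilt [ 0.0773  0.0234 -0.9967] F [ 0.3 -0.2  0.4] T [-0.05  0.05 -0.06] gap 0.997 q6 -1.144 q1 -0.056
[-0.0564  0.4818  2.081   0.0576  0.5036 -1.1436] [-0.006 -0.096  0.449  0.033 -0.339 -0.046]
```

Emit:
apply_moves:
  increments:
    - [[0.03, -0.015, -0.003, 0], [0.03, -0.015, -0.003, 0]]

```text
t: 21.3
tcp_pos: [0.3437, 0.0986, 0.1821]
tool_rot: [0.263, 0.964, 0.021, 0.034]
force: [-0.7, -0.3, -0.4]
finger_gap: 1.003
```

Run:
```python
from h import *
plan(None,0)
s=manip.sense();print(s['q'].round(4),s['qd'].round(3))
```

```text
t 21.3 tcp [0.3437 0.0986 0.1821] yang 59.54 tilt [ 0.0766  0.0233 -0.9968] F [-0.7 -0.3 -0.4] T [-0.01  0.02 -0.04] gap 1.003 q6 -1.158 q1 -0.054
[-0.0543  0.4368  2.2434  0.0727  0.387  -1.1582] [ 0.01  -0.206  0.796  0.086 -0.612 -0.086]
```

Emit:
apply_moves:
  increments:
    - [[0.025, -0.0125, -0.002, 0], [0.018, -0.009, -0.002, 0], [0.018, -0.009, -0.002, 0]]

```text
t: 21.6
tcp_pos: [0.2651, 0.1039, 0.1832]
tool_rot: [0.263, 0.964, 0.02, 0.029]
force: [0.2, -0.8, -0.8]
finger_gap: 0.996
```

Run:
```python
from h import *
plan(None,0)
s=manip.sense();print(s['q'].round(4),s['qd'].round(3))
```

```text
t 21.6 tcp [0.2651 0.1039 0.1832] yang 59.56 tilt [ 0.0669  0.0237 -0.9975] F [ 0.2 -0.8 -0.8] T [-0.03  0.03  0.03] gap 0.996 q6 -1.193 q1 -0.05
[-0.05    0.4057  2.4211  0.109   0.2505 -1.193 ] [ 0.016 -0.072  0.533  0.147 -0.422 -0.142]
```

Emit:
apply_moves:
  increments:
    - [[0, 0, 0, 0]]

```text
t: 21.7
tcp_pos: [0.2596, 0.1044, 0.1832]
tool_rot: [0.263, 0.964, 0.019, 0.025]
force: [-0.5, -0.1, -0.4]
finger_gap: 0.998
```

Run:
```python
from h import *
plan(None,0)
s=manip.sense();print(s['q'].round(4),s['qd'].round(3))
```

```text
t 21.7 tcp [0.2596 0.1044 0.1832] yang 59.57 tilt [ 0.0585  0.0242 -0.998 ] F [-0.5 -0.1 -0.4] T [-0.07  0.02  0.06] gap 0.998 q6 -1.193 q1 -0.049
[-0.0494  0.4048  2.4294  0.1091  0.2515 -1.1931] [-0.004  0.003 -0.053 -0.006 -0.038  0.003]
```

Emit:
apply_moves:
  increments:
    - [[0.012, -0.006, 0, 0], [0.015, -0.008, 0, 0], [0.015, -0.008, 0, 0]]

```text
t: 22.0
tcp_pos: [0.2376, 0.1179, 0.1944]
tool_rot: [0.264, 0.964, 0.013, 0.018]
force: [0.9, -0.1, -0.9]
finger_gap: 1.001
```

Run:
```python
from h import *
plan(None,0)
s=manip.sense();print(s['q'].round(4),s['qd'].round(3))
```

```text
t 22.0 tcp [0.2376 0.1179 0.1944] yang 59.37 tilt [ 0.042   0.0147 -0.999 ] F [ 0.9 -0.1 -0.9] T [-0.    0.02 -0.03] gap 1.001 q6 -1.065 q1 0.016
[ 0.0157  0.3555  2.4405  0.0471  0.3037 -1.0647] [ 0.279 -0.217 -0.004 -0.234  0.296  0.511]
```

Emit:
apply_moves:
  increments:
    - [[0.02, -0.01, 0.008, 0], [0.02, -0.01, 0.008, 0], [0.02, -0.01, 0.008, 0]]

```text
t: 22.3
tcp_pos: [0.2124, 0.1483, 0.1933]
tool_rot: [0.266, 0.964, 0.001, 0.01]
force: [-0.0, -0.2, 0.1]
finger_gap: 0.996
```

Run:
```python
from h import *
plan(None,0)
s=manip.sense();print(s['q'].round(4),s['qd'].round(3))
```

```text
t 22.3 tcp [0.2124 0.1483 0.1933] yang 59.16 tilt [ 0.0189 -0.004  -0.9998] F [-0.  -0.2  0.1] T [ 0.04 -0.01 -0.1 ] gap 0.996 q6 -0.838 q1 0.174
[ 0.1735  0.3594  2.44   -0.0226  0.3244 -0.8375] [ 0.571  0.026  0.001 -0.202  0.058  0.763]
```

Emit:
apply_moves:
  increments:
    - [[0.015, -0.007, 0.008, 0], [0.012, -0.006, 0.005, 0], [0, 0, 0, 0], [0, 0, 0, 0]]

```text
t: 22.7
tcp_pos: [0.1992, 0.1652, 0.1899]
tool_rot: [0.264, 0.964, -0.005, 0.008]
force: [-0.4, 0.0, 0.7]
finger_gap: 0.998
```

Run:
```python
from h import *
plang([.5617,.0868,.13],60,step=.03)
s=manip.sense();print(s['q'].round(4),s['qd'].round(3))
```

```text
grasp now [0.1998 0.1646 0.1359]
t 22.7 tcp [0.1992 0.1652 0.1899] yang 59.38 tilt [ 0.012  -0.0129 -0.9998] F [-0.4  0.   0.7] T [ 0.01 -0.06  0.04] gap 0.998 q6 -0.726 q1 0.264
13 rows
[-0.0284, 0.0095, 0.0009, -0.62]
[-0.0285, 0.0092, 0.0009, 0.0]
[-0.0285, 0.0092, 0.0009, 0.0]
[-0.0285, 0.0092, 0.0009, 0.0]
[-0.0285, 0.0092, 0.0009, 0.0]
[-0.0285, 0.0092, 0.0009, 0.0]
[-0.0285, 0.0092, 0.0009, 0.0]
[-0.0285, 0.0092, 0.0009, 0.0]
[-0.0285, 0.0092, 0.0009, 0.0]
[-0.0285, 0.0092, 0.0009, 0.0]
[-0.0285, 0.0092, 0.001, 0.0]
[-0.0285, 0.0092, 0.0009, 0.0]
[-0.0101, 0.0032, 0.0004, 0.0]
[ 0.2642  0.3741  2.4383 -0.0493  0.3213 -0.7256] [ 0.011  0.001 -0.004 -0.003  0.006  0.008]
```

Tilt is now about 1°. Returning to the knob in 30 mm rows.

Emit:
apply_moves:
  increments:
    - [[-0.0285, 0.0095, -0.001, 0], [-0.0285, 0.009, 0, 0], [-0.0285, 0.009, 0, 0], [-0.0285, 0.009, 0, 0], [-0.0285, 0.009, 0, 0]]

```text
t: 23.2
tcp_pos: [0.3471, 0.1289, 0.193]
tool_rot: [0.264, 0.965, -0.006, 0.005]
force: [0.5, -1.0, 0.5]
finger_gap: 1.0
```

Run:
```python
from h import *
plang([.5617,.0868,.14],60,step=.03)
```

```text
grasp now [0.3474 0.1281 0.139 ]
t 23.2 tcp [0.3471 0.1289 0.193 ] yang 59.43 tilt [ 0.0071 -0.0142 -0.9999] F [ 0.5 -1.   0.5] T [0.   0.05 0.03] gap 1.0 q6 -0.953 q1 0.06
8 rows
[-0.0283, 0.0101, 0.0002, -0.57]
[-0.0284, 0.0098, 0.0001, -0.0]
[-0.0284, 0.0098, 0.0002, -0.0]
[-0.0283, 0.0098, 0.0001, -0.0]
[-0.0283, 0.0098, 0.0002, -0.0]
[-0.0283, 0.0098, 0.0001, -0.0]
[-0.0283, 0.0098, 0.0002, -0.0]
[-0.0078, 0.0027, 0.0, -0.0]
```

Emit:
apply_moves:
  increments:
    - [[-0.0285, 0.01, 0, 0], [-0.0285, 0.01, 0, 0], [-0.0285, 0.01, 0, 0], [-0.0285, 0.01, 0, 0], [-0.0285, 0.01, 0, 0]]

```text
t: 23.7
tcp_pos: [0.5037, 0.0931, 0.1951]
tool_rot: [0.267, 0.964, -0.006, 0.006]
force: [-0.0, 0.7, 0.5]
finger_gap: 1.0
```

Run:
```python
from h import *
plang([.5617,.0868,.14],60,step=.03)
```

```text
grasp now [0.5042 0.0923 0.1411]
t 23.7 tcp [0.5037 0.0931 0.1951] yang 59.0 tilt [ 0.0092 -0.0144 -0.9999] F [-0.   0.7  0.5] T [ 0.01 -0.02 -0.06] gap 1.0 q6 -1.045 q1 -0.029
2 rows
[-0.0271, 0.0129, 0.0009, -1.0]
[-0.0252, 0.0116, 0.0008, -0.0]
```

Emit:
apply_moves:
  increments:
    - [[-0.027, 0.0125, 0.001, 0], [-0.019, 0.009, 0.001, 0], [0, 0, 0, 0], [0, 0, 0, 0]]

```text
t: 24.1
tcp_pos: [0.5617, 0.0824, 0.1935]
tool_rot: [0.27, 0.963, -0.005, 0.009]
force: [0.0, -0.0, -0.4]
finger_gap: 1.003
```

Run:
```python
from h import *
plang([.5617,.0868,.12],60,step=.03)
snap('wrist','w9')
D=load('w9');print(proj(D,[[.5617,.0868,.091]]))
```

```text
grasp now [0.5625 0.0816 0.1395]
t 24.1 tcp [0.5617 0.0824 0.1935] yang 58.62 tilt [ 0.0148 -0.0152 -0.9998] F [ 0.  -0.  -0.4] T [-0.03 -0.01  0.04] gap 1.003 q6 -1.056 q1 -0.045
1 rows
[0.0038, 0.0041, 0.0194, -1.38]
[[286.28266504 239.56479309]]
```

View pics/w9.png

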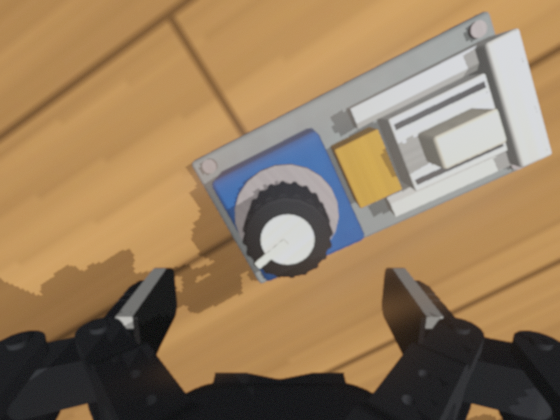

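Run:
```python
import cv2,numpy as np
im=cv2.imread('pics/w8.png')
cv2.imwrite('pics/w8c.png',cv2.resize(im[170:290,220:340],None,fx=5,fy=5,interpolation=cv2.INTER_CUBIC))
```

```text
(no output)
```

View pics/w8c.png

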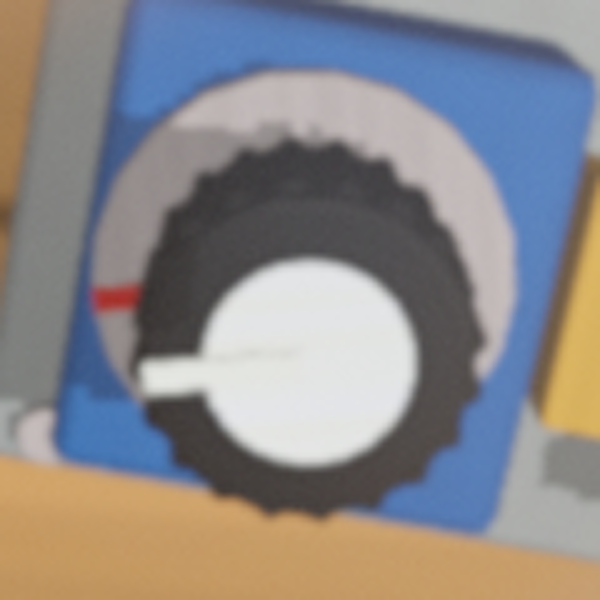

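Emit:
apply_moves:
  increments:
    - [[0.004, 0.004, 0.012, 0], [0, 0, 0.015, 0], [0, 0, 0.012, 0], [0, 0, 0, 0]]

```text
t: 24.55
tcp_pos: [0.5555, 0.0888, 0.1517]
tool_rot: [0.27, 0.963, -0.006, 0.007]
force: [-0.6, 0.3, -0.7]
finger_gap: 0.999
```

Run:
```python
from h import *
plang([.5617,.0868,.077],60,step=.03)
```

```text
grasp now [0.556  0.088  0.0977]
t 24.55 tcp [0.5555 0.0888 0.1517] yang 58.65 tilt [ 0.0095 -0.0147 -0.9998] F [-0.6  0.3 -0.7] T [-0.03 -0.    0.  ] gap 0.999 q6 -1.043 q1 -0.034
1 rows
[-0.0051, 0.0021, 0.0207, -1.35]
```

Emit:
apply_moves:
  increments:
    - [[-0.006, 0.003, 0.006, 0], [-0.001, 0.001, 0.007, 0], [-0.001, 0, 0.006, 0], [0, 0, 0, 0]]

```text
t: 24.95
tcp_pos: [0.5648, 0.0883, 0.1311]
tool_rot: [0.27, 0.963, -0.006, 0.006]
force: [0.1, -0.6, -0.7]
finger_gap: 1.0
```

Run:
```python
from h import *
plang([.5617,.0868,.077],60,step=.03)
D=load('w8')
c=lambda p:(220+p[0]/5,170+p[1]/5)
k=ray(D,[c((311,362))],.091)[0]; t=ray(D,[c((142,379))],.091)[0]
m=ray(D,[c((95,300)),c((138,297))],.053)
kc=k.copy(); print('knob',k.round(4))
ang=lambda v:np.degrees(np.arctan2(v[1],v[0])).round(1)
print('pointer',ang((t-k)),'mark',ang(m[0]-k),ang(m[1]-k))
# collar centre from its outline in image: use same xy as knob
```

```text
grasp now [0.5653 0.0875 0.0772]
t 24.95 tcp [0.5648 0.0883 0.1311] yang 58.7 tilt [ 0.009  -0.0146 -0.9999] F [ 0.1 -0.6 -0.7] T [0.03 0.05 0.02] gap 1.0 q6 -1.043 q1 -0.035
1 rows
[0.0027, -0.0025, 0.0001, -1.3]
knob [0.5619 0.0882 0.091 ]
pointer -77.9 mark -78.8 -78.6
```

Emit:
apply_moves:
  increments:
    - [[0.0027, -0.002, 0, 0], [0, 0, 0, 0]]

```text
t: 25.15
tcp_pos: [0.5613, 0.0879, 0.1311]
tool_rot: [0.27, 0.963, -0.006, 0.006]
force: [-0.3, -0.9, -0.9]
finger_gap: 0.999
```

Run:
```python
from h import *
plang([.562,.087,.077],60,step=.03)
```

```text
grasp now [0.5618 0.0871 0.0771]
t 25.15 tcp [0.5613 0.0879 0.1311] yang 58.69 tilt [ 0.0089 -0.0146 -0.9999] F [-0.3 -0.9 -0.9] T [ 0.02 -0.06  0.03] gap 0.999 q6 -1.044 q1 -0.036
1 rows
[-0.0002, -0.0, 0.0001, -1.31]
```

Centred on the knob. Closing gently at 30 N.

Emit:
apply_moves:
  increments:
    - [[0, 0, 0, 0], [0, 0, 0, 0], [0, 0, 0, 0], [0, 0, 0, 0]]
  fingers: 0.3
  newtons: 30

```text
t: 25.55
tcp_pos: [0.5613, 0.0876, 0.1322]
tool_rot: [0.27, 0.963, -0.006, 0.007]
force: [0.2, 0.1, -2.1]
finger_gap: 0.527
```

Run:
```python
from h import *
plang([.562,.087,.077],60,step=.03)
```

```text
grasp now [0.5619 0.0868 0.0782]
t 25.55 tcp [0.5613 0.0876 0.1322] yang 58.7 tilt [ 0.0101 -0.0151 -0.9998] F [ 0.2  0.1 -2.1] T [ 0.05 -0.08 -0.  ] gap 0.527 q6 -1.044 q1 -0.036
1 rows
[0.0, 0.0002, 0.0012, -1.3]
```

Knob gripped (gap 0.527, forces near zero). Turning clockwise.

Emit:
apply_moves:
  increments:
    - [[0, 0, 0, 5], [0, 0, 0, 8], [0, 0, 0, 8]]

```text
t: 25.85
tcp_pos: [0.5611, 0.0875, 0.1322]
tool_rot: [0.444, 0.896, -0.005, 0.008]
force: [0.2, -0.1, 0.7]
finger_gap: 0.53
```

Run:
```python
from h import *
plang([.562,.087,.078],60,step=.03)
```

```text
grasp now [0.5617 0.0866 0.0782]
t 25.85 tcp [0.5611 0.0875 0.1322] yang 37.22 tilt [ 0.01   -0.0163 -0.9998] F [ 0.2 -0.1  0.7] T [-0.03  0.17  0.31] gap 0.53 q6 -0.667 q1 -0.036
3 rows
[0.0001, 0.0005, 0.0002, -8.5]
[0.0, -0.0, -0.0, -8.5]
[0.0, -0.0, -0.0, -5.78]
```

Torque 0.31 N m, so it is turning freely. Continuing.

Emit:
apply_moves:
  increments:
    - [[0, 0, 0, 8], [0, 0, 0, 8], [0, 0, 0, 8], [0, 0, 0, 8]]

```text
t: 26.25
tcp_pos: [0.5607, 0.0875, 0.1322]
tool_rot: [0.68, 0.733, -0.004, 0.009]
force: [0.0, 0.8, 1.2]
finger_gap: 0.531
```

Run:
```python
from h import *
plang([.562,.087,.078],60,step=.03)
```

```text
grasp now [0.5612 0.0865 0.0782]
t 26.25 tcp [0.5607 0.0875 0.1322] yang 4.24 tilt [ 0.0087 -0.0181 -0.9998] F [0.  0.8 1.2] T [-0.01  0.2   0.26] gap 0.531 q6 -0.089 q1 -0.035
7 rows
[0.0004, 0.0008, 0.0002, -8.5]
[0.0, 0.0, -0.0, -8.5]
[-0.0, 0.0, -0.0, -8.5]
[-0.0, 0.0, -0.0, -8.5]
[-0.0, 0.0, -0.0, -8.5]
[-0.0, 0.0, -0.0, -8.5]
[-0.0, 0.0, -0.0, -4.77]
```

Emit:
apply_moves:
  increments:
    - [[0.0003, 0.0005, 0, 8], [0, 0, 0, 8]]

```text
t: 26.45
tcp_pos: [0.5606, 0.0877, 0.1322]
tool_rot: [0.778, 0.628, -0.003, 0.01]
force: [0.4, 0.9, 0.2]
finger_gap: 0.531
```

Run:
```python
from h import *
plan(None,0)
```

```text
t 26.45 tcp [0.5606 0.0877 0.1322] yang -12.23 tilt [ 0.0067 -0.0194 -0.9998] F [0.4 0.9 0.2] T [0.19 0.22 0.28] gap 0.531 q6 0.201 q1 -0.034
```

Emit:
apply_moves:
  increments:
    - [[0, 0, 0, 6]]

```text
t: 26.55
tcp_pos: [0.5606, 0.0877, 0.1322]
tool_rot: [0.811, 0.585, -0.003, 0.01]
force: [1.0, 0.8, -0.1]
finger_gap: 0.527
```

Run:
```python
from h import *
plan(None,0)
```

```text
t 26.55 tcp [0.5606 0.0877 0.1322] yang -18.44 tilt [ 0.0065 -0.0195 -0.9998] F [ 1.   0.8 -0.1] T [0.17 0.27 0.35] gap 0.527 q6 0.31 q1 -0.034
```

Emit:
apply_moves:
  increments:
    - [[0, 0, 0, 6]]

```text
t: 26.65
tcp_pos: [0.5605, 0.0878, 0.1321]
tool_rot: [0.842, 0.54, -0.003, 0.01]
force: [1.4, -0.0, -0.9]
finger_gap: 0.524
```

Run:
```python
from h import *
plan(None,0)
```

```text
t 26.65 tcp [0.5605 0.0878 0.1321] yang -24.61 tilt [ 0.006  -0.0197 -0.9998] F [ 1.4 -0.  -0.9] T [0.17 0.27 0.29] gap 0.524 q6 0.418 q1 -0.034
```

Emit:
apply_moves:
  increments:
    - [[0, 0, 0, 6]]

```text
t: 26.75
tcp_pos: [0.5605, 0.0879, 0.1322]
tool_rot: [0.869, 0.494, -0.002, 0.01]
force: [-0.3, 0.9, 0.3]
finger_gap: 0.531
```

Run:
```python
from h import *
plan(None,0)
```

```text
t 26.75 tcp [0.5605 0.0879 0.1322] yang -30.79 tilt [ 0.0057 -0.0199 -0.9998] F [-0.3  0.9  0.3] T [0.13 0.27 0.33] gap 0.531 q6 0.526 q1 -0.033
```

Emit:
apply_moves:
  increments:
    - [[0, 0, 0, 5]]

```text
t: 26.85
tcp_pos: [0.5605, 0.0879, 0.1322]
tool_rot: [0.891, 0.454, -0.002, 0.01]
force: [0.9, -0.6, 0.4]
finger_gap: 0.528
```

Run:
```python
from h import *
plan(None,0)
```

```text
t 26.85 tcp [0.5605 0.0879 0.1322] yang -35.94 tilt [ 0.0054 -0.0201 -0.9998] F [ 0.9 -0.6  0.4] T [0.27 0.27 0.34] gap 0.528 q6 0.616 q1 -0.033
```

Emit:
apply_moves:
  increments:
    - [[0, 0, 0, 4]]

```text
t: 26.95
tcp_pos: [0.5605, 0.088, 0.1322]
tool_rot: [0.906, 0.422, -0.002, 0.01]
force: [1.0, 1.2, -0.1]
finger_gap: 0.53
```

Run:
```python
from h import *
plan(None,0)
```

```text
t 26.95 tcp [0.5605 0.088  0.1322] yang -40.05 tilt [ 0.005  -0.0202 -0.9998] F [ 1.   1.2 -0.1] T [0.26 0.28 0.37] gap 0.53 q6 0.688 q1 -0.033
```

Emit:
apply_moves:
  increments:
    - [[0, 0, 0, 4]]

```text
t: 27.05
tcp_pos: [0.5605, 0.088, 0.1322]
tool_rot: [0.921, 0.39, -0.002, 0.01]
force: [1.1, 0.0, 0.2]
finger_gap: 0.53
```

Run:
```python
from h import *
plan(None,0)
```

```text
t 27.05 tcp [0.5605 0.088  0.1322] yang -44.11 tilt [ 0.0047 -0.0205 -0.9998] F [1.1 0.  0.2] T [0.27 0.25 0.42] gap 0.53 q6 0.76 q1 -0.033
```

Run:
```python
from h import *
snap('wrist','w10'); snap('top','t10')
im=cv2.imread('pics/t10.png'); cv2.imwrite('pics/t10c.png',cv2.resize(im[180:260,190:300],None,fx=6,fy=6,interpolation=cv2.INTER_CUBIC))
plan(None,0)
```

```text
t 27.15 tcp [0.5605 0.088  0.1321] yang -44.06 tilt [ 0.0047 -0.02   -0.9998] F [ 0.8 -0.3  0.5] T [ 0.17  0.3  -0.08] gap 0.529 q6 0.758 q1 -0.033
```

View pics/w10.png

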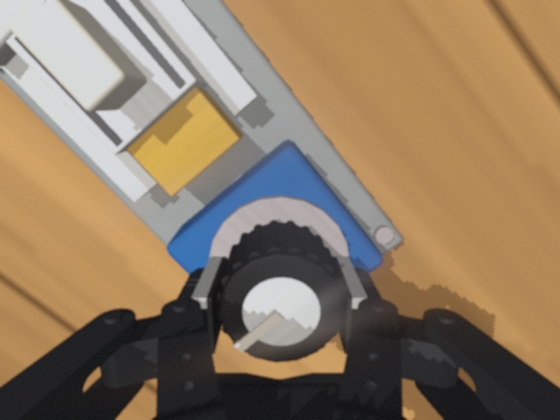

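View pics/t10c.png

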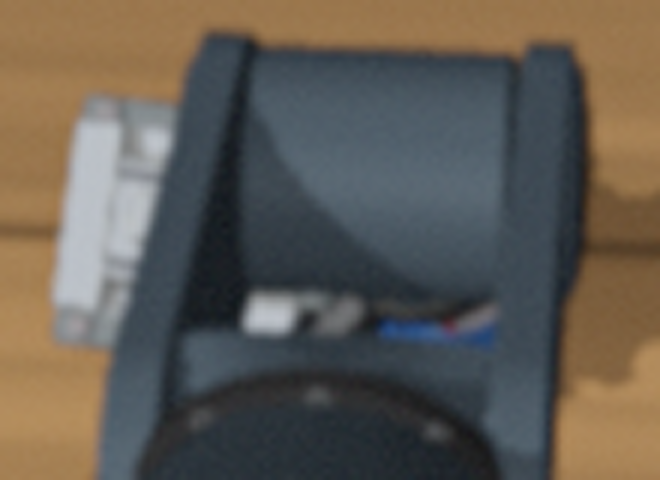

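Run:
```python
from h import *
D=load('w10')
a=np.radians(-5);R=np.array([[np.cos(a),-np.sin(a)],[np.sin(a),np.cos(a)]])
o=np.array([.568,.1615])
f=lambda q,z:((ray(D,q,z)[:,:2]-o)@R*1000).round(1).tolist()
print('jaw front',f([(127,150),(203,89)],.038))
print('jaw back at housing? plate corner',f([(402,241)],.014),'exp 55,-125')
print('housing top corner',f([(290,142)],.048),'exp ~?,-35')
print('die rear top',f([(121,152),(194,84)],.044))
print('rail end',f([(140,201),(253,105)],.032),' earlier y -10.5')
print('knob',f([(281,311)],.091))
im=cv2.imread('pics/w10.png'); cv2.imwrite('pics/w10c.png',cv2.resize(im[60:220,80:280],None,fx=4,fy=3.75,interpolation=cv2.INTER_CUBIC))
```

```text
jaw front [[-22.2, 10.0], [23.3, 7.5]]
jaw back at housing? plate corner [[53.1, -123.6]] exp 55,-125
housing top corner [[39.0, -33.9]] exp ~?,-35
die rear top [[-22.5, 10.1], [22.4, 10.5]]
rail end [[-38.1, -10.9], [35.8, -11.5]]  earlier y -10.5
knob [[-0.4, -74.7]]
```

View pics/w10c.png

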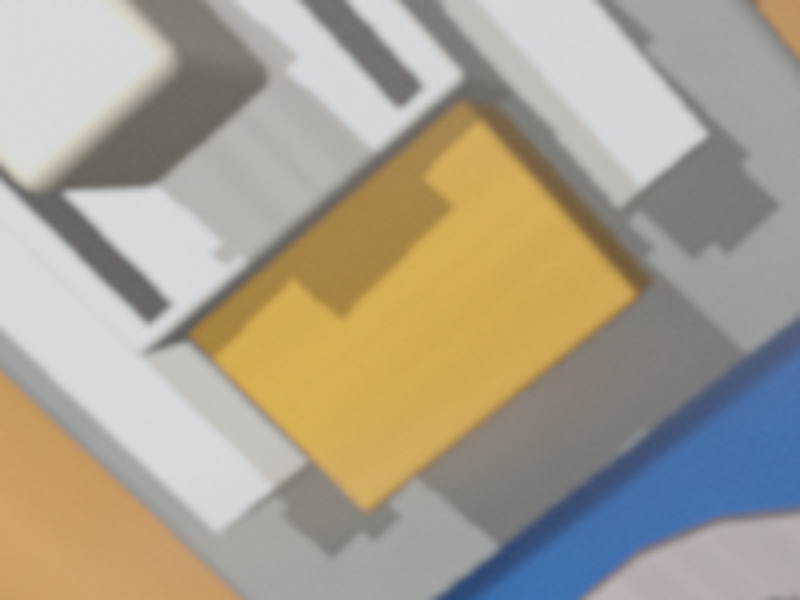

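The jaw face is at about y=10 and the die's rear edge at 10.3, so the die is at or nearly at the stop and slip is due. Small steps from here.

Emit:
apply_moves:
  increments:
    - [[0, 0, 0, 4]]

```text
t: 27.25
tcp_pos: [0.5605, 0.0881, 0.1321]
tool_rot: [0.934, 0.358, -0.002, 0.01]
force: [0.8, -0.5, -0.6]
finger_gap: 0.531
```

Run:
```python
from h import *
plan(None,0)
```

```text
t 27.25 tcp [0.5605 0.0881 0.1321] yang -47.99 tilt [ 0.0045 -0.0201 -0.9998] F [ 0.8 -0.5 -0.6] T [0.31 0.28 0.5 ] gap 0.531 q6 0.827 q1 -0.033
```

Emit:
apply_moves:
  increments:
    - [[0, 0, 0, 4]]

```text
t: 27.35
tcp_pos: [0.5605, 0.0881, 0.1322]
tool_rot: [0.945, 0.326, -0.001, 0.01]
force: [0.1, 0.5, 0.3]
finger_gap: 0.529
```

Run:
```python
from h import *
plan(None,0)
```

```text
t 27.35 tcp [0.5605 0.0881 0.1322] yang -51.97 tilt [ 0.0043 -0.0203 -0.9998] F [0.1 0.5 0.3] T [0.38 0.27 0.41] gap 0.529 q6 0.897 q1 -0.033
```

Emit:
apply_moves:
  increments:
    - [[0, 0, 0, 4]]

```text
t: 27.45
tcp_pos: [0.5605, 0.0882, 0.1322]
tool_rot: [0.956, 0.293, -0.001, 0.01]
force: [0.7, -1.0, 0.5]
finger_gap: 0.53
```

Run:
```python
from h import *
plan(None,0)
```

```text
t 27.45 tcp [0.5605 0.0882 0.1322] yang -55.95 tilt [ 0.0041 -0.0204 -0.9998] F [ 0.7 -1.   0.5] T [0.36 0.25 0.45] gap 0.53 q6 0.967 q1 -0.033
```

Torque is now steady at about 0.45, so it is slipping, with onset around -40 to -46°. Adding 12° more.

Emit:
apply_moves:
  increments:
    - [[0, 0, 0, 4], [0, 0, 0, 4], [0, 0, 0, 4]]

```text
t: 27.75
tcp_pos: [0.5605, 0.0884, 0.1321]
tool_rot: [0.981, 0.192, -0.0, 0.01]
force: [0.3, -0.5, 0.1]
finger_gap: 0.528
```

Run:
```python
from h import *
plan(None,0)
```

```text
t 27.75 tcp [0.5605 0.0884 0.1321] yang -67.9 tilt [ 0.0037 -0.0207 -0.9998] F [ 0.3 -0.5  0.1] T [0.48 0.21 0.41] gap 0.528 q6 1.176 q1 -0.032
```

Emit:
apply_moves:
  increments:
    - [[0, 0, 0, 0], [0, 0, 0, 0], [0, 0, 0, 0]]
  fingers: 1

```text
t: 28.05
tcp_pos: [0.5607, 0.0884, 0.1322]
tool_rot: [0.981, 0.194, 0.0, 0.01]
force: [-1.1, -0.4, 0.7]
finger_gap: 0.994
```

Emit:
apply_moves:
  increments:
    - [[0, 0, -0.02, 0], [0, 0, -0.03, 0], [0, 0, -0.03, 0], [0, 0, -0.02, 0], [0, 0, 0, 0]]

```text
t: 28.55
tcp_pos: [0.5597, 0.0905, 0.2343]
tool_rot: [0.981, 0.196, -0.001, 0.01]
force: [0.3, 0.7, 0.6]
finger_gap: 1.004
```

Run:
```python
from h import *
plan(None,0)
snap('wrist','w11')
im=cv2.imread('pics/w11.png'); cv2.imwrite('pics/w11v.png',im)
```

```text
t 28.55 tcp [0.5597 0.0905 0.2343] yang -67.41 tilt [ 0.0013 -0.0195 -0.9998] F [0.3 0.7 0.6] T [ 0.02 -0.07  0.01] gap 1.004 q6 1.162 q1 -0.029
```

View pics/w11.png

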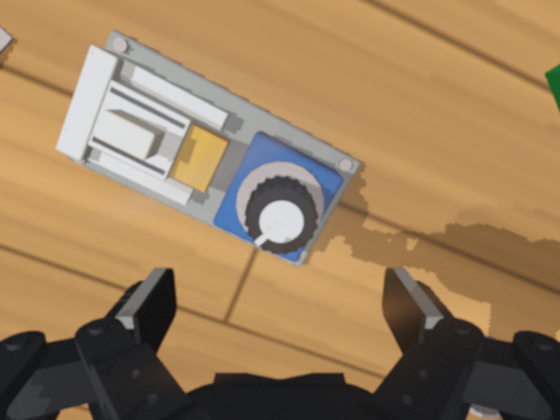

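Released cleanly. The pointer shows at (262,240), but the mark is on the far side from this camera angle, so I'll rotate the wrist back to see both.

Emit:
apply_moves:
  increments:
    - [[0, 0, 0, -8.5], [0, 0, 0, -8.5], [0, 0, 0, -8.5], [0, 0, 0, -8.5], [0, 0, 0, -8.5]]

```text
t: 29.1
tcp_pos: [0.5553, 0.0904, 0.2263]
tool_rot: [0.839, 0.543, -0.01, 0.005]
force: [-0.5, -0.6, 0.2]
finger_gap: 1.0
```

Emit:
apply_moves:
  increments:
    - [[0, 0, 0, -8.5], [0, 0, 0, -8.5], [0, 0, 0, -8.5], [0, 0, 0, -8.5], [0, 0, 0, -8.5]]

```text
t: 29.6
tcp_pos: [0.5507, 0.0903, 0.2173]
tool_rot: [0.582, 0.813, -0.016, -0.006]
force: [0.5, -0.6, 0.2]
finger_gap: 1.0
```

Emit:
apply_moves:
  increments:
    - [[0, 0, 0, -8.5], [0, 0, 0, -8.5], [0, 0, 0, -8.5], [0, 0, 0, -8.5], [0, 0, 0, 0]]

```text
t: 30.1
tcp_pos: [0.5462, 0.0901, 0.2085]
tool_rot: [0.316, 0.949, -0.015, -0.018]
force: [0.6, -0.2, -0.4]
finger_gap: 1.0
```

Run:
```python
from h import *
plan(None,0)
snap('wrist','w12')
p=proj(load('w12'),[[.5617,.087,.091]])[0].astype(int);print(p)
im=cv2.imread('pics/w12.png'); x,y=p; cv2.imwrite('pics/w12c.png',cv2.resize(im[y-70:y+50,x-60:x+60],None,fx=5,fy=5,interpolation=cv2.INTER_CUBIC)); np.save('pics/w12o.npy',[x-60,y-70])
```

```text
t 30.1 tcp [0.5462 0.0901 0.2085] yang 53.2 tilt [-0.0438 -0.0173 -0.9989] F [ 0.6 -0.2 -0.4] T [-0.03 -0.02 -0.01] gap 1.0 q6 -0.945 q1 -0.031
[298 265]
```

View pics/w12c.png

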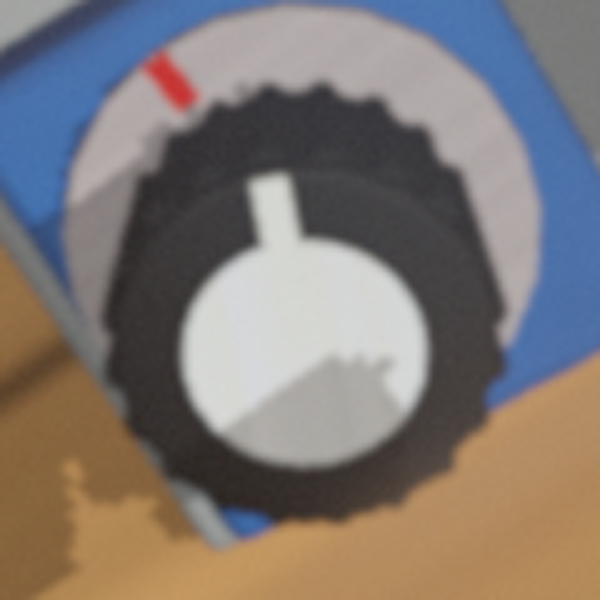

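View pics/w12.png

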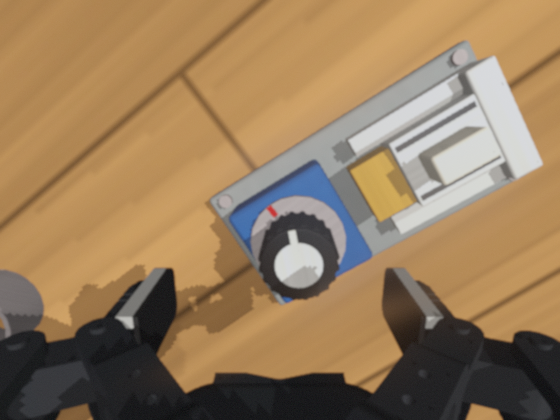

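Run:
```python
from h import *
D=load('w12');O=np.load('pics/w12o.npy')
c=lambda p:(O[0]+p[0]/5,O[1]+p[1]/5)
k=ray(D,[c((306,352))],.091)[0]; t=ray(D,[c((270,178)),c((281,243))],.091)
m=ray(D,[c((155,60)),c((187,105))],.053)
ang=lambda v:np.degrees(np.arctan2(v[1],v[0])).round(1)
print('knob',k.round(4),'ptr',ang(t[0]-k),ang(t[1]-k))
# collar centre: from outline: left/right extremes (62,240),(542,225) & top (300,5)
P=[c(p) for p in [(62,240),(300,5),(542,225),(100,120),(470,75)]]
W=ray(D,P,.053)[:,:2]; A=np.c_[2*W,np.ones(len(W))]; s=np.linalg.lstsq(A,(W**2).sum(1),rcond=None)[0]; cc=s[:2]; print('collar c',cc.round(4),'r',np.sqrt(s[2]+cc@cc).round(4))
for C in (k[:2],cc): print('mark',ang(m[0][:2]-C),ang(m[1][:2]-C), 'direction',ang(m[0]-m[1]))
```

```text
knob [0.5621 0.0875 0.091 ] ptr 154.9 156.0
collar c [0.5623 0.0873] r 0.033
mark -178.4 -177.3 direction 177.7
mark -178.7 -177.6 direction 177.7
```

Run:
```python
from h import *
im=cv2.imread('pics/w12.png'); cv2.imwrite('pics/w12d.png',cv2.resize(im[40:240,340:550],None,fx=3.5,fy=3,interpolation=cv2.INTER_CUBIC))
snap('top','t12'); im=cv2.imread('pics/t12.png'); cv2.imwrite('pics/t12c.png',im)
```

```text
(no output)
```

View pics/w12d.png

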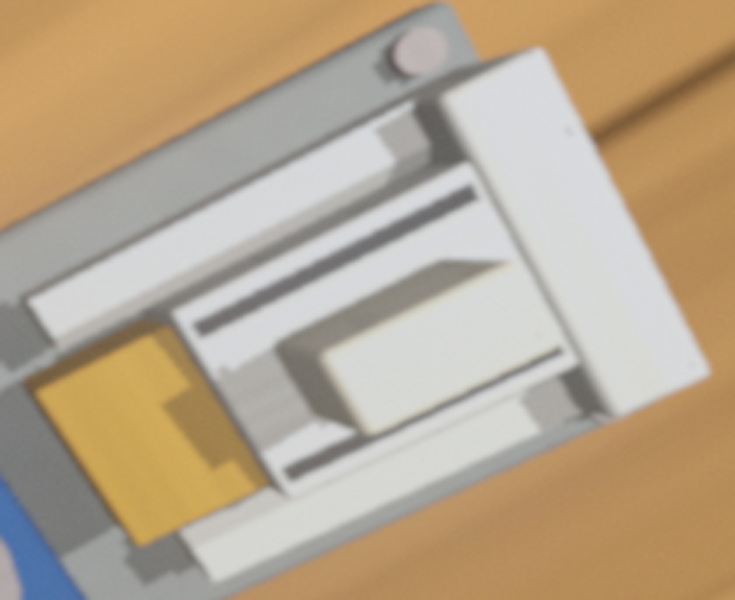

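View pics/t12.png

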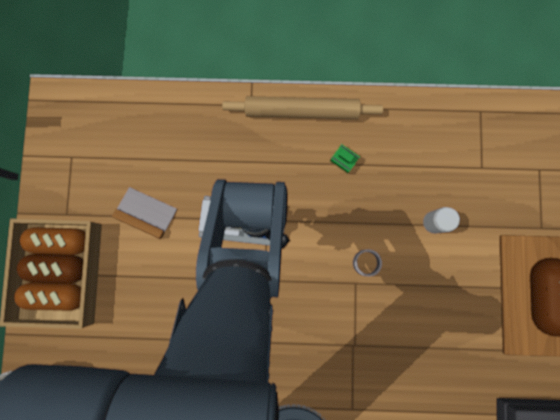

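The crop shows the die flat in the channel, tight between the brass jaw and the end stop. In the top view the cutter (368,263), shaker (441,220), scraper (147,210) and green block (345,158) are where they started. Measured slip is about 27° (2.3 clicks), and the gripper is clear above the knob. Handing in.

Run:
```python
from h import *
plan(None,0)
print(manip.sign_off())
```

```text
t 30.2 tcp [0.5462 0.0901 0.2088] yang 53.02 tilt [-0.0436 -0.0173 -0.9989] F [-0.1 -0.8 -0.5] T [-0.01  0.   -0.01] gap 0.999 q6 -0.941 q1 -0.031
the job is handed in; nothing more can be done
None
```

The job is done and handed in at 30.2 s. I set the die flat in the channel (about 7 N at touch-down) and turned the knob clockwise about 127° with a 30 N grip. The knob slipped at a steady 0.45 N m or so, and I let go and raised the gripper clear.

**Last checks:**
- **Slip:** the pointer stands 26.5–27° past the collar's red mark, about 2.3 clicks; the two were aligned to within 1° at the start.
- **Die:** it sits tight between the jaw and the end stop, with its rear edge at about 10 mm, where contact with the stop puts it.
- **Bystanders:** cutter, shaker, scraper and the green look-alike show no visible movement in the top view.

**What did not go smoothly:**
- **Tool tilt:** the tool drifted up to 7–8° off vertical during moves in the air. I straightened it to about 1° before gripping the knob by moving out to both ends of the arm's reach, which took about 12 s. The tilt had come back to about 2.7° when I handed in, clear of everything.
- **Joint 3 at its limits:** during those moves its angle read 0.2181 and 2.4405 rad, against stated limits of 0.22 and 2.44. If those limits are exact rather than rounded, it passed them by up to 0.002 rad.

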